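# Set out cups on saucers and the water glass on its coaster

## Robot

A 7-joint arm with a two-finger parallel gripper is mounted at the origin on the work surface. World frame = base frame: x ahead of the robot, y to its left, z up, the work surface at z = 0. Lengths are in m, angles in rad, forces in N, time in s.
With the tool pointing down it reaches from about 0.425 to 0.825 m from the base axis. Payload 3.6 kg.
Tool frame: the origin (TCP) lies on the centre line of the jaws, within the pads' length; the fingertips stand 11 mm ahead of it and the grasp point (between the pads) lies 8 mm behind it; y points along the fingers, z is the direction in which the jaws open and shut, and the axes are right-handed (so a half turn about y gives the same grasp; the last joint's range is limited). The gripper opens to 93 mm and grips with 3 to 60 N. Pads are 15 mm wide; open, the fingers measure 128 mm over their backs; the gripper's body (75 mm by 188 mm) begins 65 mm behind the grasp point.
Start: joints at [-1.367, 0.615, -0.013, 1.423, 0.008, 1.103, -0.04], TCP at [0.148, 0.633, 0.23] pointing down, gripper open.
Joint ranges: [-3.12, 3.12], [-0.3, 2.06], [-1.34, 1.32], [0.26, 2.42], [-1.36, 4.5], [0.01, 1.98], [-2.84, 2.84]. Speed limits (rad/s): [2.79, 2.79, 3.14, 3.14, 3.14, 3.14, 3.14].

## Interface

Orientations are given as a unit quaternion [w, x, y, z].
In Python, from rig import ctrl gives the robot as it stands.
- The arm moves only by the shell command python3 -m inch 'ROWS' [FORCE]. ROWS is JSON, a list of rows, each an object with "hand": the finger opening in m, from 0 to 0.093; "offset": the shift along the tool's x, y, z in m, a list of three; "roll": the turn about the tool's y in degrees. A call has 1 to 5 rows; each row shifts and turns the commanded pose from where the row before left it, along the tool's axes as they then stand; what a row does not reach is not made up. A row lasts 1/10 s, in which the tool goes at most 50 mm and 8.59 degrees, less where a joint would pass 70% of its speed; a pose out of reach is approached as far as the arm can. A call is refused whole if a number of a shift passes 0.05 or a number of a turn 8.59, either way. A call with a gripper value outside its range is refused whole. The fingers move at their own pace and stop on an object; FORCE is the grip in N (left out, the last holds). Time passes only in rows, so rows that do not move let the fingers close. It gives the time, the measured TCP pose, the force and the opening at its end, in the units of the state.
- ctrl.get_obs(): the state, without advancing time (a new reading comes with each control period).
- ctrl.read_camera(name): name is "side" or "top" or "wrist"; returns a dict with "img" (384x512x3 uint8, blue, green, red), "z_map" (384x512 float32, m along the optical axis (not along the pixel's ray), 0 where there is no reading), "K" (3x3 intrinsics, pixels), "D" ([k1, k2, p1, p2, k3] as OpenCV has them; the pictures are not rectified), "extrinsics" (4x4, takes a point from world to camera coordinates). Camera axes: x right, y down, z forward; pixel columns grow to the right and rows downward; lengths in m; the calibration is good to about 2 mm. A picture is of the moment at which its call begins.
- ctrl.hand_in(): hands the job in, once; it reports no verdict.
The state is a dict: "time": time; "qpos": joint angles; "joint_vel": joint speeds; "effort": joint torques, N m; "position": TCP position; "eef_rot": TCP orientation; "force": force on the tool from outside, world axes, zero at the start; "torque": the same for the moment, N m; "grip_width": finger opening in m.
Only numpy, scipy, OpenCV 4.12 (cv2) and the standard library are available. Lean on these libraries where they do the work, as an engineer would, in place of code of your own. Each camera call takes 0.05 s, during which the arm holds its last target.

## Task

Lay the crockery for an order: stand each of the three white cups with handles upright in the middle of the saucer of its own size (small cup on the small saucer, medium on medium, large on large), and the clear water tumbler in the middle of the round cork coaster. Set everything down gently, without dropping or banging it, and leave the saucers, the sugar jar and the steel tamper among them where they are.

Things in the scene. Friction and masses are not known exactly. Their poses are not given: they have to be found in the camera images.
- cup_small_mid (a point): small white ceramic cup, loose, upright, open on top: 54 mm high, 50 mm across the rim, 48 at half height, foot 32, wall 3.5, about 110 g. Ear handle on its +y side, to 45 mm from the axis: grip across x, above half height so the fingers clear the saucer's rim. Origin on its axis at half height, 27 mm above the foot; z up
- cup_medium_mid (a point): medium white ceramic cup, loose, upright, open on top: 68 mm high, 58 mm across the rim, 55 at half height, foot 37, wall 3.5, about 160 g. Ear handle on its +y side, to 49 mm from the axis: grip across x, above half height so the fingers clear the saucer's rim. Origin on its axis at half height, 34 mm above the foot; z up
- cup_large_mid (a point): large white ceramic cup, loose, upright, open on top: 84 mm high, 66 mm across the rim, 63 at half height, foot 42, wall 3.5, about 220 g. Ear handle on its +y side, to 53 mm from the axis: grip across x, above half height so the fingers clear the saucer's rim. Origin on its axis at half height, 42 mm above the foot; z up
- tumbler_mid (a point): clear glass water tumbler without a handle, loose, upright, open on top: 85 mm high, 58 mm across the rim, 53 at half height, 48 at the foot, wall 3, about 200 g. Grip it from any side, round the middle or above. Origin on its axis at half height, 42.5 mm above the foot; z up
- saucer_small_well (a point): the small round white ceramic saucer, loose on the counter, 105 mm across, its rim 12 mm above the counter. Its flat well, at least 65 mm across, is 6 mm above the counter. Origin at the centre of the well, on its upper face; z up. It belongs to the small cup
- saucer_medium_well (a point): the medium round white ceramic saucer, loose on the counter, 125 mm across, its rim 12 mm above the counter. Its flat well, at least 77 mm across, is 6 mm above the counter. Origin at the centre of the well, on its upper face; z up. It belongs to the medium cup
- saucer_large_well (a point): the large round white ceramic saucer, loose on the counter, 145 mm across, its rim 12 mm above the counter. Its flat well, at least 89 mm across, is 6 mm above the counter. Origin at the centre of the well, on its upper face; z up. It belongs to the large cup
- coaster_top (a point): round flat cork coaster, 92 mm across, 5 mm thick, fixed to the counter. Origin at the centre of its upper face, 5 mm above the counter; z up. It belongs to the tumbler
- sugar_jar: bystander: amber glass sugar jar with a steel lid and a small lid knob, 58 mm across, 72 mm high; origin under its centre, z up. Stays where it is
- tamper: bystander: steel coffee tamper standing on its 58 mm base, 92 mm high; origin under its centre, z up. Stays where it is
Not all that is in view belongs to the job. Leave any pink or yellow look-alike of the part that bears cup_small_mid alone.

How it is judged:
By the outcome, as a careful person would: the job done as asked, in the order asked, and still so for the second after the job is handed in, with the robot touching nothing.
It also fails if it takes over 93 s, if anything falls off the work surface, if the arm or the gripper's body presses on something with over 40 N, if the wrist force passes 120 N, or if a joint passes its speed limit or range.

## Working session

There is one attempt and no reset: what is moved stays moved. The work goes in short steps, Python scripts to look and compute and a shell command to move; the robot and the scene stay as the last step left them, time stands still between calls to the robot, and variables do not carry over. Pictures are saved under pics/ and viewed, and the job is handed in when it is done.

```bash
ls; mkdir -p pics; python3 - <<'E'
from rig import ctrl
import cv2
o=ctrl.get_obs(); print({k:o[k] for k in('time','position','eef_rot','force','grip_width')})
for n in('top','side','wrist'):
    c=ctrl.read_camera(n); cv2.imwrite(f'pics/{n}0.png',c['img']); 
    import numpy as np
    np.savez(f'{n}0.npz',**c); print(n,c['K'].tolist(),list(c['D']),np.round(c['extrinsics'],3).tolist())
E
```

```text
pics
{'time': 0.0, 'position': array([0.14789797, 0.63215585, 0.22848669]), 'eef_rot': array([-0.70153531,  0.7033571 , -0.08112582,  0.08096659]), 'force': array([ 0.19292248, -0.13034325,  0.83914666]), 'grip_width': 0.09298727581327727}
top [[394.1424565760597, 0.0, 253.72746489369283], [0.0, 394.1424565760597, 190.55661939949593], [0.0, 0.0, 1.0]] [np.float64(-0.0665746948062382), np.float64(0.0), np.float64(0.0), np.float64(0.0), np.float64(0.0)] [[-0.009, -1.0, -0.023, 0.023], [-0.985, 0.013, -0.173, 0.567], [0.173, 0.021, -0.985, 0.988], [0.0, 0.0, 0.0, 1.0]]
side [[429.5698196614831, 0.0, 256.6578926756674], [0.0, 429.5698196614831, 189.63498628095815], [0.0, 0.0, 1.0]] [np.float64(0.0017818417099802202), np.float64(0.0), np.float64(0.0), np.float64(0.0), np.float64(0.0)] [[-0.993, -0.121, 0.001, 0.547], [-0.069, 0.566, -0.822, 0.097], [0.099, -0.816, -0.57, 1.23], [0.0, 0.0, 0.0, 1.0]]
wrist [[267.91578970348746, 0.0, 253.5320999293746], [0.0, 267.91578970348746, 189.82809528547037], [0.0, 0.0, 1.0]] [np.float64(0.016639755141311836), np.float64(0.0), np.float64(0.0), np.float64(0.0), np.float64(0.0)] [[0.227, 0.974, -0.002, -0.648], [0.932, -0.217, 0.289, -0.034], [0.281, -0.068, -0.957, 0.392], [0.0, 0.0, 0.0, 1.0]]
```

View pics/top0.png

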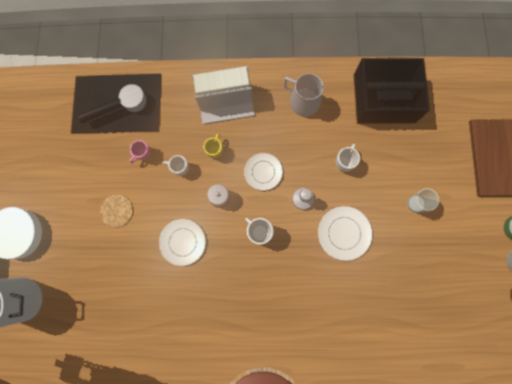

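View pics/side0.png

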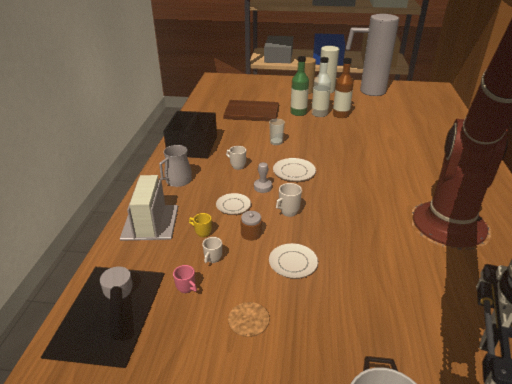

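View pics/wrist0.png

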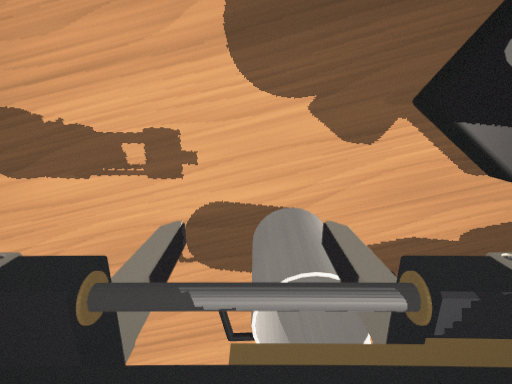

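Top view: cups small (178,165), medium (348,159), large (260,232). Saucers small (264,172), medium (183,242), large (345,233). Tumbler (425,200), coaster (117,210), jar (218,195), tamper (304,198). The pink (139,150) and yellow (213,147) cups are decoys. Next, enlarge the views to measure.

```bash
cat > h.py <<'E'
import numpy as np,cv2
def load(n): return dict(np.load(n))
def ray(c,px):
    E=c['extrinsics'];R=E[:3,:3];o=-R.T@E[:3,3]
    p=cv2.undistortPoints(np.array(px,float).reshape(-1,1,2),c['K'],c['D']).reshape(-1,2)
    return o,np.c_[p,np.ones(len(p))]@R
def plane(c,px,z):
    o,d=ray(c,px); return o+d*((z-o[2])/d[:,2])[:,None]
def tri(c1,p1,c2,p2):
    o1,d1=ray(c1,[p1]);o2,d2=ray(c2,[p2]);d1=d1[0];d2=d2[0]
    s=np.linalg.lstsq(np.c_[d1,-d2],o2-o1,rcond=None)[0]
    a=o1+s[0]*d1;b=o2+s[1]*d2
    return (a+b)/2,np.linalg.norm(a-b)
def proj(c,P):
    E=c['extrinsics'];return cv2.projectPoints(np.array(P,float).reshape(-1,1,3),cv2.Rodrigues(E[:3,:3])[0],E[:3,3],c['K'],c['D'])[0].reshape(-1,2)
def cloud(c):
    z=c['z_map'];h,w=z.shape;u,v=np.meshgrid(np.arange(w),np.arange(h))
    o,d=ray(c,np.stack([u,v],-1).reshape(-1,2).astype(float))
    P=o+d*z.reshape(-1,1);P[z.ravel()==0]=np.nan
    return P.reshape(h,w,3)
E
python3 - <<'E'
from h import *
t=load('top0.npz');s=load('side0.npz')
im=t['img'][130:270,95:455];cv2.imwrite('pics/topc.png',cv2.resize(im,(792,308),interpolation=cv2.INTER_CUBIC))
im=s['img'][110:350,170:330];cv2.imwrite('pics/sidec.png',cv2.resize(im,(400,600),interpolation=cv2.INTER_CUBIC))
P=cloud(t)
for n,u,v in [('table',150,300),('table2',400,280),('sS',264,172),('sM',183,242),('sL',345,233),('coast',117,210)]:
    print(n,np.round(np.nanmedian(P[v-3:v+4,u-3:u+4].reshape(-1,3),0),4))
for n,u,v in [('cS',178,165),('cM',348,159),('cL',260,232),('tum',425,200),('jar',218,195),('tam',304,198)]:
    q=P[v-18:v+19,u-18:u+19].reshape(-1,3);q=q[q[:,2]>.015];zt=np.nanpercentile(q[:,2],97);r=q[q[:,2]>zt-.01]
    print(n,'ztop',round(zt,4),'bbox mid',np.round((r.max(0)+r.min(0))/2,4),'ext',np.round(np.ptp(r,0),3))
E
```

```text
table [ 0.2822  0.2983 -0.0005]
table2 [ 0.3287 -0.37   -0.0007]
sS [ 0.6265 -0.0107  0.0057]
sM [0.436  0.2106 0.0058]
sL [ 0.4556 -0.2262  0.0057]
coast [0.5251 0.3972 0.0048]
cS ztop 0.0571 bbox mid [0.6416 0.2258 0.053 ] ext [0.049 0.055 0.011]
cM ztop 0.0698 bbox mid [ 0.6493 -0.2327  0.0659] ext [0.057 0.057 0.012]
cL ztop 0.0862 bbox mid [0.4597 0.003  0.082 ] ext [0.063 0.063 0.011]
tum ztop 0.086 bbox mid [ 0.5335 -0.4241  0.0828] ext [0.057 0.058 0.012]
jar ztop 0.0678 bbox mid [0.5576 0.1129 0.0659] ext [0.053 0.053 0.016]
tam ztop 0.0917 bbox mid [ 0.549  -0.1145  0.0884] ext [0.027 0.028 0.013]
```

View pics/topc.png

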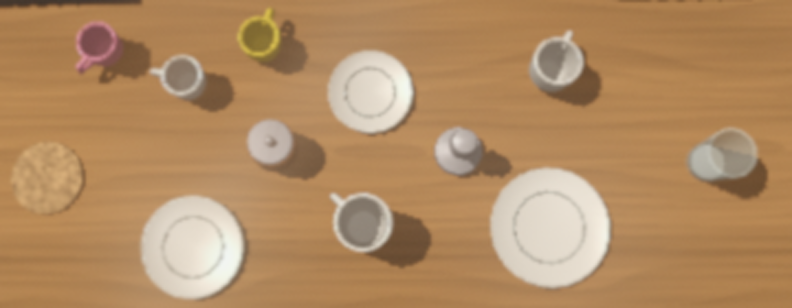

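View pics/sidec.png

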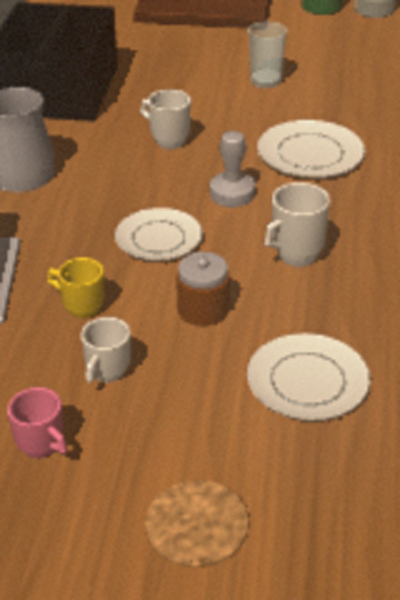

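```bash
cat > meas.py <<'E'
from h import *
def rimcircle(P,u,v,w=20,band=.008,zmin=.03):
    q=P[v-w:v+w+1,u-w:u+w+1].reshape(-1,3);q=q[q[:,2]>zmin]
    zt=np.nanpercentile(q[:,2],95);return q,zt
def blob(c,mask,uv):
    n,l,st,ce=cv2.connectedComponentsWithStats(mask.astype(np.uint8));k=l[uv[1],uv[0]]
    return l==k,st[k],ce[k]
E
python3 - <<'E'
from meas import *
t=load('top0.npz');s=load('side0.npz')
def white(c):
    hsv=cv2.cvtColor(c['img'],cv2.COLOR_BGR2HSV);return ((hsv[...,1]<75)&(hsv[...,2]>120)).astype(np.uint8)
T={'sS':(264,182,233,204,.0525),'sM':(183,225,293,261,.0625),'sL':(345,218,294,170,.0725)}
def ctr(m,seed):
    n,l,st,ce=cv2.connectedComponentsWithStats(m);k=l[seed[1],seed[0]]
    cs,_=cv2.findContours((l==k).astype(np.uint8),cv2.RETR_EXTERNAL,cv2.CHAIN_APPROX_NONE);return max(cs,key=cv2.contourArea)
for n,st,ss in [('sS',(264,180),(233,204)),('sM',(183,242),(293,261)),('sL',(345,233),(294,170))]:
    out=[]
    for c,sd in((t,st),(s,ss)):
        k=ctr(white(c),sd).reshape(-1,2).astype(float);p=plane(c,k,.012)
        A=np.c_[2*p[:,:2],np.ones(len(p))];x=np.linalg.lstsq(A,(p[:,:2]**2).sum(1),rcond=None)[0]
        out+=[np.round(x[:2],4),round(np.sqrt(x[2]+x[0]**2+x[1]**2),4)]
        e=cv2.fitEllipse(k.astype(np.float32));out.append(np.array(e[0]))
    X,g=tri(t,out[2],s,out[5]);print(n,out[:2],out[3:5],'tri',np.round(X,4),'gap',round(g,4))
def cork(c):
    hsv=cv2.cvtColor(c['img'],cv2.COLOR_BGR2HSV);return hsv
for c,sd,nm in((t,(117,210),'t'),(s,(248,319),'s')):
    h=cork(c);print(nm,h[sd[1]-3:sd[1]+3,sd[0]-3:sd[0]+3].reshape(-1,3).mean(0),h[sd[1]+25,sd[0]+20],h[sd[1],sd[0]+26])
    print('white px around cups')
P=cloud(t)
for n,u,v,R,z in [('cS',178,165,.025,.054),('cM',348,159,.029,.068),('cL',260,232,.033,.084),('tum',425,200,.029,.085)]:
    q=P[v-22:v+23,u-22:u+23].reshape(-1,3);q=q[q[:,2]>z-.006];
    from scipy.optimize import least_squares
    c0=(q.max(0)+q.min(0))[:2]/2
    f=lambda x:np.hypot(q[:,0]-x[0],q[:,1]-x[1])-(R-.00175)
    r=least_squares(f,c0,loss='soft_l1',f_scale=.002).x
    a=P[v-30:v+31,u-30:u+31].reshape(-1,3);a=a[(a[:,2]>.01)];d=np.hypot(*(a[:,:2]-r).T);a=a[(d>R+.005)&(d<R+.025)]
    m=a.mean(0) if len(a) else np.zeros(3);print(n,'c',np.round(r,4),'resid',np.round(np.median(np.abs(f(r))),4),'handle n',len(a),np.round(m,3),'dir deg',np.round(np.degrees(np.arctan2(m[1]-r[1],m[0]-r[0])),1), 'zmed', np.round(np.median(q[:,2]),4))
m=(P[...,2]>.003)&(P[...,2]<.008);mm=np.zeros_like(m);mm[180:240,85:150]=m[180:240,85:150]
q=P[mm];print('coaster',np.round((q.max(0)+q.min(0))/2,4),np.round(np.ptp(q,0),3),np.round(q.mean(0),4))
E
```

```text
sS [array([ 0.6274, -0.0081]), np.float64(0.0523)] [array([0.6042, 0.012 ]), np.float64(0.0598)] tri [ 6.201e-01 -8.200e-03 -3.000e-04] gap 0.0188
sM [array([0.4361, 0.2123]), np.float64(0.0627)] [array([0.4322, 0.2127]), np.float64(0.06)] tri [0.4338 0.2127 0.0095] gap 0.0038
sL [array([ 0.4557, -0.225 ]), np.float64(0.0723)] [array([ 0.4515, -0.2251]), np.float64(0.0689)] tri [ 0.4531 -0.2251  0.0106] gap 0.0039
t [ 16.63888889 114.44444444 195.27777778] [ 15 128 182] [ 16 130 184]
white px around cups
s [ 14.55555556 149.94444444 174.61111111] [ 14 167 163] [ 13 168 167]
white px around cups
cS c [0.6416 0.2214] resid 0.0012 handle n 14 [0.65  0.256 0.04 ] dir deg 77.0 zmed 0.0531
cM c [ 0.6493 -0.2321] resid 0.0009 handle n 12 [ 0.685 -0.25   0.054] dir deg -26.6 zmed 0.0676
cL c [0.4591 0.0035] resid 0.0009 handle n 13 [0.489 0.035 0.066] dir deg 46.3 zmed 0.0833
tum c [ 0.5333 -0.4237] resid 0.001 handle n 0 [0. 0. 0.] dir deg 141.5 zmed 0.0841
coaster [0.528  0.3998 0.0055] [0.166 0.185 0.005] [0.5266 0.4003 0.0049]
```

```bash
python3 - <<'E'
from meas import *
from scipy.optimize import least_squares
t=load('top0.npz');s=load('side0.npz')
for nm,c in(('top',t),('side',s)):
    P=cloud(c)
    for n,x,y,R,z in [('cS',.6416,.2214,.025,.054),('cM',.6493,-.2321,.029,.068),('cL',.4591,.0035,.033,.084),('tum',.5333,-.4237,.029,.085),('jar',.557,.113,.029,.06),('tam',.549,-.115,.029,.02)]:
        q=P.reshape(-1,3);q=q[(np.hypot(q[:,0]-x,q[:,1]-y)<.055)&(q[:,2]>z-.005)]
        if len(q)<5: print(nm,n,'few');continue
        f=lambda p:np.hypot(q[:,0]-p[0],q[:,1]-p[1])-(R-.00175)
        r=least_squares(f,[x,y],loss='soft_l1',f_scale=.002).x
        print(nm,n,len(q),np.round(r,4),'z95',np.round(np.percentile(q[:,2],95),4))
    for n,x,y,R in [('sS',.627,-.008,.0525),('sM',.436,.212,.0625),('sL',.4555,-.225,.0725),('co',.5266,.4,.046)]:
        q=P.reshape(-1,3);d=np.hypot(q[:,0]-x,q[:,1]-y)
        z0=np.median(q[(d>R+.006)&(d<R+.02)][:,2]);w=q[d<.5*R]
        g=q[(d<R+.02)&(q[:,2]>z0+(.0025 if n=='co' else .0045))&(q[:,2]<.02)]
        (cx,cy),r=cv2.minEnclosingCircle(g[:,:2].astype(np.float32))
        print(nm,n,'well z',np.round(np.median(w[:,2]),4),'table',np.round(z0,4),'mean',np.round(g.mean(0)[:2],4),'encl',np.round([cx,cy,r],4))
# pixel blob of saucers side, jar overlay
o=proj(s,[[.627,-.008,.006],[.436,.2123,.006],[.4557,-.225,.006],[.5266,.4,.005]]);print(np.round(o,1))
# side ring ellipse centres
hsv=cv2.cvtColor(s['img'],cv2.COLOR_BGR2HSV)
E
```

```text
top cS 83 [0.6417 0.2213] z95 0.0575
top cM 102 [ 0.6494 -0.2321] z95 0.0704
top cL 117 [0.4592 0.0035] z95 0.0865
top tum 104 [ 0.5334 -0.4237] z95 0.0875
top jar 331 [0.5647 0.1139] z95 0.0658
top tam 349 [ 0.5622 -0.1228] z95 0.0911
top sS well z 0.006 table -0.0 mean [ 0.6282 -0.0069] encl [ 0.6244 -0.01    0.071 ]
top sM well z 0.0058 table -0.0001 mean [0.436  0.2133] encl [0.4395 0.2103 0.0784]
top sL well z 0.0058 table -0.0003 mean [ 0.456  -0.2245] encl [ 0.455  -0.224   0.0914]
top co well z 0.005 table 0.0 mean [0.5245 0.3998] encl [0.526  0.3993 0.0651]
side cS 101 [0.6379 0.2222] z95 0.0553
side cM 62 [ 0.6452 -0.2318] z95 0.0698
side cL 106 [0.4556 0.0037] z95 0.0859
side tum 57 [ 0.5298 -0.4242] z95 0.0875
side jar 222 [0.5548 0.1069] z95 0.0662
side tam 287 [ 0.5486 -0.1301] z95 0.0897
side sS well z 0.0062 table 0.0001 mean [ 0.6253 -0.0133] encl [ 0.6278 -0.0101  0.0698]
side sM well z 0.0064 table 0.0004 mean [0.4322 0.2094] encl [0.4392 0.2058 0.0711]
side sL well z 0.0068 table 0.0005 mean [ 0.4521 -0.2299] encl [ 0.4589 -0.2175  0.0884]
side co well z 0.0051 table 0.0 mean [0.5206 0.4032] encl [0.5278 0.4009 0.0656]
[[231.9 204.3]
 [291.3 261. ]
 [292.6 170. ]
 [245.7 317.2]]
```

```bash
cat > go.py <<'E'
import sys,numpy as np
from scipy.spatial.transform import Rotation as Ro
from rig import ctrl
def go(x,y,z,jaw=None):
    o=ctrl.get_obs();w=o['eef_rot'];R=Ro.from_quat([w[1],w[2],w[3],w[0]]).as_matrix();p=o['position']
    ja=np.degrees(np.arctan2(R[1,2],R[0,2]))
    print('t',round(o['time'],2),'p',np.round(p,4),'jaw',round(ja,1),'down',np.round(R[:,1],3),'q',np.round(o['qpos'],2),'F',np.round(o['force'],1),'w',round(o['grip_width'],4))
    if jaw is not None:
        for j in (jaw,jaw+180):
            d=(j-ja+180)%360-180; print(' roll',round(-d,1),'-> est q7 change',end='')
        R2=Ro.from_rotvec([0,0,np.radians((jaw-ja+90)%180-90)]).as_matrix()@R
        print('\n offset after (small) roll mm',np.round(1e3*R2.T@(np.array([x,y,z])-p),1))
    print(' offset now mm',np.round(1e3*R.T@(np.array([x,y,z])-p),1))
if __name__=='__main__':
    a=[float(v) for v in sys.argv[1:]];go(*a)
E
python3 go.py .6398 .2218 .15 -13
```

```text
t 0.15 p [0.1479 0.6323 0.2287] jaw 76.8 down [-0.    -0.002 -1.   ] q [-1.37  0.62 -0.01  1.42  0.01  1.1  -0.04] F [-1.   0.2 -0.2] w 0.0929
 roll 89.8 -> est q7 change roll -90.2 -> est q7 change
 offset after (small) roll mm [289.4  77.6 571.8]
 offset now mm [ 572.4   79.3 -287.6]
```

```bash
python3 -m inch '[{"hand":0.093,"offset":[0.04,0,-0.02],"roll":8.5},{"hand":0.093,"offset":[0.04,0,-0.01],"roll":8.5},{"hand":0.093,"offset":[0.045,0,0],"roll":8.5},{"hand":0.093,"offset":[0.045,0,0.01],"roll":8.5},{"hand":0.093,"offset":[0.04,0,0.02],"roll":8.5}]'; python3 -m inch '[{"hand":0.093,"offset":[0.04,0,0.02],"roll":8.5},{"hand":0.093,"offset":[0.035,0,0.03],"roll":8.5},{"hand":0.093,"offset":[0.03,0,0.03],"roll":8.5},{"hand":0.093,"offset":[0.03,0,0.035],"roll":8.5},{"hand":0.093,"offset":[0.025,0,0.04],"roll":8.5}]'; python3 go.py .6398 .2218 .15 -13
```

```text
time: 0.65
position: [0.3393, 0.52, 0.2297]
eef_rot: [-0.624, 0.625, -0.332, 0.332]
force: [0.3, 0.2, 0.1]
grip_width: 0.0929
time: 1.15
position: [0.5372, 0.4121, 0.2292]
eef_rot: [0.462, -0.462, 0.536, -0.535]
force: [0.8, 0.3, 0.7]
grip_width: 0.0931
t 1.15 p [0.5372 0.4121 0.2292] jaw -8.5 down [-0.001 -0.    -1.   ] q [-0.89  0.69  0.39  1.34 -0.27  1.17 -0.62] F [0.8 0.3 0.7] w 0.0931
 roll 4.5 -> est q7 change roll -175.5 -> est q7 change
 offset after (small) roll mm [162.3  79.1 142.9]
 offset now mm [173.1  79.2 129.6]
```

```bash
python3 -m inch '[{"hand":0.093,"offset":[0.034,0,0.025],"roll":4.5},{"hand":0.093,"offset":[0.033,0.01,0.03],"roll":0},{"hand":0.093,"offset":[0.033,0.01,0.03],"roll":0},{"hand":0.093,"offset":[0.033,0.02,0.03],"roll":0},{"hand":0.093,"offset":[0.03,0.02,0.028],"roll":0}]';  python3 - <<'E'
from rig import ctrl
from go import go
import cv2,numpy as np
c=ctrl.read_camera('wrist');cv2.imwrite('pics/w1.png',c['img']);np.savez('w1.npz',**c);go(.6398,.2218,.15,-13)
E
```

```text
time: 1.65
position: [0.6439, 0.2217, 0.1691]
eef_rot: [-0.442, 0.442, -0.552, 0.552]
force: [0.7, -0.3, 0.4]
grip_width: 0.0929
t 1.7 p [0.6458 0.2101 0.1652] jaw -13.4 down [-0.002 -0.011 -1.   ] q [-0.56  0.75  0.39  1.41 -0.29  1.05 -0.35] F [ 2.  -5.1 -1.1] w 0.0928
 roll -0.4 -> est q7 change roll 179.6 -> est q7 change
 offset after (small) roll mm [-10.2  15.1  -8.5]
 offset now mm [-10.2  15.1  -8.5]
```

View pics/w1.png

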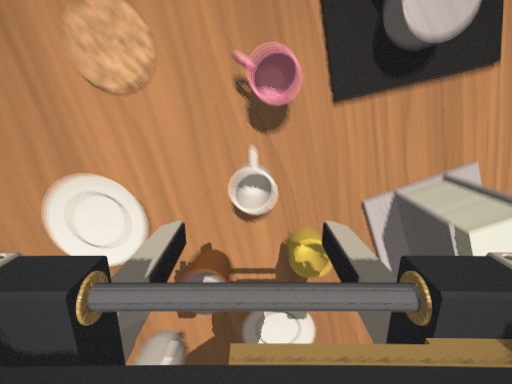

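Wrist view: the small white cup is at (253,190) with its handle up towards (252,155), pink is behind it, and yellow is at the right finger. The arm was still settling, so I'll hold and measure again.

```bash
python3 -m inch '[{"hand":0.093,"offset":[-0.01,0,-0.008],"roll":0},{"hand":0.093,"offset":[0,0,0],"roll":0},{"hand":0.093,"offset":[0,0,0],"roll":0}]'; cat > wm.py <<'E'
from meas import *
from scipy.optimize import least_squares
from rig import ctrl
from go import go
def cup(c,x,y,R,z):
    q=cloud(c).reshape(-1,3);a=q[(np.hypot(q[:,0]-x,q[:,1]-y)<R+.035)];q=a[(a[:,2]>z-.005)&(a[:,2]<z+.008)]
    if len(q)<10: return print('few',len(q))
    f=lambda p:np.hypot(q[:,0]-p[0],q[:,1]-p[1])-(R-.00175)
    r=least_squares(f,[x,y],loss='soft_l1',f_scale=.002).x
    d=np.hypot(*(a[:,:2]-r).T);h=a[(d>R+.006)&(d<R+.025)&(a[:,2]>z*.4)&(a[:,2]<z)]
    print('cup',len(q),np.round(r,4),'z95',round(np.percentile(q[:,2],95),4),end=' ')
    if len(h)>3:
        m=h.mean(0)-[*r,0];print('handle',len(h),round(np.degrees(np.arctan2(m[1],m[0])),1))
    else: print()
def disc(c,x,y,R,zr,white=True,thr=.0045):
    P=cloud(c);hsv=cv2.cvtColor(c['img'],cv2.COLOR_BGR2HSV)
    q=P.reshape(-1,3);d=np.hypot(q[:,0]-x,q[:,1]-y);z0=np.median(q[(d>R+.006)&(d<R+.02)][:,2])
    m=(np.hypot(P[...,0]-x,P[...,1]-y)<R+.015)&(P[...,2]<.03)&(((hsv[...,1]<75)&(hsv[...,2]>110)) if white else (P[...,2]>z0+.0025))
    k=max(cv2.findContours(m.astype(np.uint8),cv2.RETR_EXTERNAL,cv2.CHAIN_APPROX_NONE)[0],key=cv2.contourArea).reshape(-1,2).astype(float)
    p=plane(c,k,zr)[:,:2];f=lambda v:np.hypot(*(p-v).T)-R
    r=least_squares(f,[x,y],loss='soft_l1',f_scale=.001).x
    print('disc',np.round(r,4),'resid',np.round(np.median(np.abs(f(r))),4),'table',round(z0,4),'well',np.round(np.median(q[d<.4*R][:,2]),4))
def snap(n,tag):
    c=ctrl.read_camera(n);cv2.imwrite(f'pics/{n}_{tag}.png',c['img']);return c
E
python3 - <<'E'
from wm import *
c=snap('wrist','2')
cup(c,.6398,.2218,.025,.054);disc(c,.434,.2125,.0625,.012);disc(c,.5225,.4,.046,.005,False)
t=load('top0.npz');s=load('side0.npz')
for k in(t,s): disc(k,.6255,-.008,.0525,.012);disc(k,.434,.2125,.0625,.012);disc(k,.5225,.4,.046,.005,False)
go(.6398,.2218,.03,-13)
E
```

```text
time: 2.0
position: [0.6367, 0.2377, 0.1697]
eef_rot: [0.443, -0.443, 0.552, -0.551]
force: [-0.0, -1.0, -0.6]
grip_width: 0.0932
cup 494 [0.6402 0.2227] z95 0.0543 handle 82 77.1
disc [0.4354 0.2139] resid 0.0019 table -0.0005 well 0.0057
disc [0.5234 0.4004] resid 0.0007 table -0.0004 well 0.0045
disc [ 0.6274 -0.0081] resid 0.0005 table -0.0 well 0.0058
disc [0.4361 0.2123] resid 0.0006 table -0.0002 well 0.006
disc [0.5239 0.4004] resid 0.0019 table 0.0001 well 0.0049
disc [ 0.6232 -0.0077] resid 0.0027 table 0.0002 well 0.006
disc [0.4323 0.2122] resid 0.0024 table 0.0004 well 0.0064
disc [0.5206 0.4014] resid 0.001 table 0.0 well 0.005
t 2.05 p [0.637  0.2371 0.1699] jaw -12.5 down [ 0.     0.001 -1.   ] q [-0.59  0.74  0.38  1.41 -0.3   1.05 -0.37] F [-0.2 -0.1 -0.3] w 0.0934
 roll 0.5 -> est q7 change roll -179.5 -> est q7 change
 offset after (small) roll mm [ 14.4 139.9   6.2]
 offset now mm [ 14.5 139.9   6.1]
```

```bash
python3 -m inch '[{"hand":0.093,"offset":[0.014,0.02,0.006],"roll":0.5},{"hand":0.093,"offset":[0,0.03,0],"roll":0},{"hand":0.093,"offset":[0,0.01,0],"roll":0},{"hand":0.093,"offset":[0,0,0],"roll":0},{"hand":0.093,"offset":[0,0,0],"roll":0}]';  python3 go.py .640 .2225 .03 -13
```

```text
time: 2.55
position: [0.6408, 0.2213, 0.1106]
eef_rot: [-0.44, 0.439, -0.554, 0.554]
force: [-0.2, 0.6, -0.1]
grip_width: 0.093
t 2.55 p [0.6408 0.2213 0.1106] jaw -13.1 down [ 0.002  0.001 -1.   ] q [-0.56  0.8   0.36  1.47 -0.32  0.93 -0.33] F [-0.2  0.6 -0.1] w 0.093
 roll -0.1 -> est q7 change roll 179.9 -> est q7 change
 offset after (small) roll mm [-0.9 80.6 -1.1]
 offset now mm [-0.9 80.6 -1.1]
```

```bash
python3 -m inch '[{"hand":0.093,"offset":[-0.001,0.02,-0.001],"roll":0},{"hand":0.093,"offset":[0,0.025,0],"roll":0},{"hand":0.093,"offset":[0,0.02,0],"roll":0},{"hand":0.093,"offset":[0,0.0155,0],"roll":0},{"hand":0.093,"offset":[0,0,0],"roll":0}]';  python3 -m inch '[{"hand":0.093,"offset":[0,0,0],"roll":0},{"hand":0.07,"offset":[0,0,0],"roll":0},{"hand":0.056,"offset":[0,0,0],"roll":0},{"hand":0.052,"offset":[0,0,0],"roll":0},{"hand":0.04,"offset":[0,0,0],"roll":0}]' 12; python3 go.py .640 .2225 .03 -13
```

```text
time: 3.05
position: [0.6386, 0.2217, 0.0279]
eef_rot: [0.439, -0.44, 0.554, -0.553]
force: [-0.5, -0.4, -0.9]
grip_width: 0.0927
time: 3.55
position: [0.6397, 0.2215, 0.0297]
eef_rot: [-0.44, 0.439, -0.554, 0.554]
force: [-0.1, -0.1, -0.0]
grip_width: 0.0659
t 3.55 p [0.6397 0.2215 0.0297] jaw -13.2 down [ 0.001  0.    -1.   ] q [-0.54  0.9   0.32  1.52 -0.36  0.78 -0.3 ] F [-0.1 -0.1 -0. ] w 0.0659
 roll -0.2 -> est q7 change roll 179.8 -> est q7 change
 offset after (small) roll mm [-1.  -0.3  0. ]
 offset now mm [-1.  -0.3  0. ]
```

```bash
python3 -m inch '[{"hand":0.03,"offset":[0,0,0],"roll":0},{"hand":0.03,"offset":[0,0,0],"roll":0},{"hand":0.03,"offset":[0,0,0],"roll":0},{"hand":0.03,"offset":[0,0,0],"roll":0},{"hand":0.03,"offset":[0,0,0],"roll":0}]' 15; python3 go.py .6255 -.008 .14 -13
```

```text
time: 4.05
position: [0.6396, 0.2214, 0.0292]
eef_rot: [-0.439, 0.439, -0.554, 0.554]
force: [0.3, -0.3, 0.4]
grip_width: 0.0479
t 4.05 p [0.6396 0.2214 0.0292] jaw -13.2 down [ 0. -0. -1.] q [-0.54  0.9   0.32  1.52 -0.36  0.78 -0.3 ] F [ 0.3 -0.3  0.4] w 0.0479
 roll -0.2 -> est q7 change roll 179.8 -> est q7 change
 offset after (small) roll mm [ 226.7 -110.8   37.9]
 offset now mm [ 226.6 -110.8   38.5]
```

```bash
python3 -m inch '[{"hand":0.03,"offset":[0,-0.01,0],"roll":0},{"hand":0.03,"offset":[0,-0.025,0],"roll":0},{"hand":0.03,"offset":[0,-0.035,0],"roll":0},{"hand":0.03,"offset":[0,-0.03,0],"roll":0},{"hand":0.03,"offset":[0.015,-0.015,0.003],"roll":0}]'; python3 -m inch '[{"hand":0.03,"offset":[0.035,0,0.006],"roll":0},{"hand":0.03,"offset":[0.045,0,0.008],"roll":0},{"hand":0.03,"offset":[0.045,0,0.008],"roll":0},{"hand":0.03,"offset":[0.04,0,0.007],"roll":0},{"hand":0.03,"offset":[0.03,0,0.005],"roll":0}]'; python3 -m inch '[{"hand":0.03,"offset":[0.015,0,0.001],"roll":0},{"hand":0.03,"offset":[0,0,0],"roll":0},{"hand":0.03,"offset":[0,0,0],"roll":0}]';  python3 - <<'E'
from wm import *
go(.6255,-.008,.036,-13)
c=snap('wrist','3');cv2.imwrite('pics/w3.png',c['img'])
t=snap('top','3');cup(t,.6255,-.008,.025,.16);disc(t,.6274,-.0081,.0525,.012)
q=cloud(t).reshape(-1,3)
E
```

```text
time: 4.55
position: [0.6399, 0.2095, 0.1475]
eef_rot: [0.443, -0.439, 0.553, -0.553]
force: [0.3, 0.3, -1.2]
grip_width: 0.0483
time: 5.05
position: [0.6261, 0.0029, 0.144]
eef_rot: [-0.437, 0.439, -0.555, 0.555]
force: [0.6, -0.2, -0.6]
grip_width: 0.048
time: 5.35
position: [0.6251, -0.0043, 0.1438]
eef_rot: [0.44, -0.44, 0.554, -0.553]
force: [-0.1, 1.3, -0.5]
grip_width: 0.0478
t 5.35 p [ 0.6251 -0.0043  0.1438] jaw -13.1 down [-0.001  0.002 -1.   ] q [-0.24  0.69  0.36  1.61 -0.29  0.9  -0.  ] F [-0.1  1.3 -0.5] w 0.0478
 roll -0.1 -> est q7 change roll 179.9 -> est q7 change
 offset after (small) roll mm [  3.8 107.8   1.4]
 offset now mm [  3.8 107.8   1.4]
few 0
disc [ 0.6286 -0.0053] resid 0.0031 table 0.5135 well 0.4897
```

View pics/w3.png

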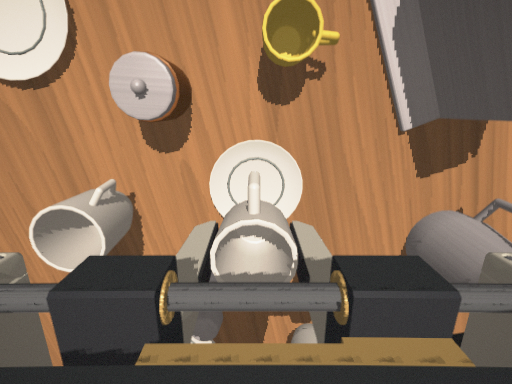

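View pics/top_3.png

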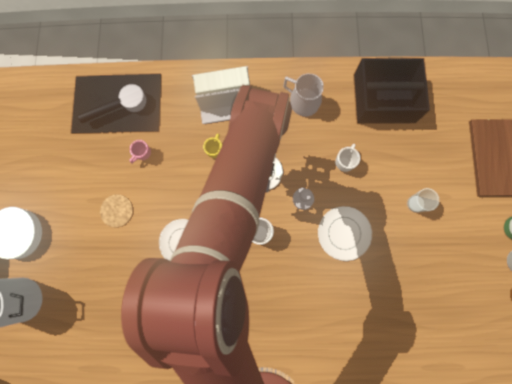

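```bash
python3 - <<'E'
from wm import *
c=snap('wrist','4');go(.6255,-.008,.036,-13)
cup(c,.6255,-.004,.025,.169);disc(c,.6255,-.008,.0525,.012)
cup(c,.4574,.0036,.033,.084)
E
```

```text
t 5.5 p [ 0.6254 -0.0031  0.1438] jaw -12.9 down [-0.     0.002 -1.   ] q [-0.24  0.69  0.36  1.61 -0.29  0.9  -0.  ] F [ 0.5  0.  -1.7] w 0.0483
 roll 0.1 -> est q7 change roll -179.9 -> est q7 change
 offset after (small) roll mm [  5.  107.8   1.3]
 offset now mm [  5.  107.8   1.3]
cup 2291 [ 0.6253 -0.001 ] z95 0.1757 handle 1019 76.4
disc [ 0.626 -0.008] resid 0.0015 table 0.2327 well 0.1354
cup 1142 [0.4588 0.0029] z95 0.0844 handle 228 46.2
```

```bash
python3 -m inch '[{"hand":0.03,"offset":[0.0063,0.02,0.002],"roll":0},{"hand":0.03,"offset":[0,0.03,0],"roll":0},{"hand":0.03,"offset":[0,0.025,0],"roll":0},{"hand":0.03,"offset":[0,0.015,0],"roll":0},{"hand":0.03,"offset":[0,0.007,0],"roll":0}]'; python3 -m inch '[{"hand":0.03,"offset":[0,0.003,0],"roll":0},{"hand":0.03,"offset":[0,0,0],"roll":0},{"hand":0.03,"offset":[0,0,0],"roll":0}]';python3 go.py .6258 -.0095 .0355 -13
```

```text
time: 6.0
position: [0.6251, -0.0113, 0.0455]
eef_rot: [0.439, -0.441, 0.554, -0.553]
force: [-0.0, -0.1, -0.0]
grip_width: 0.0484
time: 6.3
position: [0.6267, -0.0129, 0.0453]
eef_rot: [-0.44, 0.439, -0.553, 0.555]
force: [-0.5, -0.0, -0.7]
grip_width: 0.0478
t 6.3 p [ 0.6267 -0.0129  0.0453] jaw -13.2 down [ 0.002 -0.    -1.   ] q [-0.19  0.81  0.3   1.68 -0.34  0.7   0.06] F [-0.5 -0.  -0.7] w 0.0478
 roll -0.2 -> est q7 change roll 179.8 -> est q7 change
 offset after (small) roll mm [-3.1  9.8 -1.6]
 offset now mm [-3.1  9.8 -1.6]
```

```bash
python3 - <<'E'
from wm import *
c=snap('wrist','5');go(.6258,-.0095,.036,-13)
cup(c,.6255,-.004,.025,.073);cup(c,.6255,-.004,.025,.07);disc(c,.6255,-.008,.0525,.012)
E
```

```text
t 6.35 p [ 0.6267 -0.013   0.0453] jaw -13.2 down [ 0.002 -0.    -1.   ] q [-0.19  0.81  0.3   1.68 -0.34  0.7   0.06] F [-0.1  0.3 -1.6] w 0.0481
 roll -0.2 -> est q7 change roll 179.8 -> est q7 change
 offset after (small) roll mm [-3.2  9.3 -1.6]
 offset now mm [-3.2  9.3 -1.6]
cup 2112 [ 0.6265 -0.0111] z95 0.0797 handle 1110 75.7
cup 2314 [ 0.6266 -0.0109] z95 0.0767 handle 997 76.9
disc [ 0.6256 -0.0095] resid 0.0017 table -0.0 well 0.1452
```

View pics/wrist_5.png

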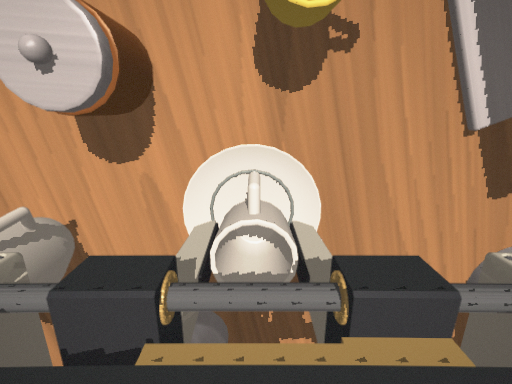

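Cup about (253,255) over the saucer, roughly 2.5 mm too far in −y. I'll correct that and lower slowly.

```bash
python3 -m inch '[{"hand":0.03,"offset":[-0.0025,0.002,-0.001],"roll":0},{"hand":0.03,"offset":[0,0.002,0],"roll":0},{"hand":0.03,"offset":[0,0.002,0],"roll":0},{"hand":0.03,"offset":[0,0.001,0],"roll":0},{"hand":0.03,"offset":[0,0,0],"roll":0}]'; python3 -m inch '[{"hand":0.03,"offset":[0,0.0005,0],"roll":0},{"hand":0.03,"offset":[0,0.0005,0],"roll":0},{"hand":0.03,"offset":[0,0,0],"roll":0}]';python3 go.py .6258 -.0095 .0355 -13
```

```text
time: 6.85
position: [0.6252, -0.0103, 0.0369]
eef_rot: [0.439, -0.44, 0.554, -0.554]
force: [0.4, 0.2, -1.6]
grip_width: 0.048
time: 7.15
position: [0.6253, -0.0102, 0.0361]
eef_rot: [0.439, -0.439, 0.554, -0.554]
force: [0.4, -0.4, -0.7]
grip_width: 0.0485
t 7.15 p [ 0.6253 -0.0102  0.0361] jaw -13.2 down [-0. -0. -1.] q [-0.19  0.82  0.3   1.68 -0.35  0.69  0.06] F [ 0.4 -0.4 -0.7] w 0.0485
 roll -0.2 -> est q7 change roll 179.8 -> est q7 change
 offset after (small) roll mm [-0.8  0.6  0.3]
 offset now mm [-0.8  0.6  0.3]
```

```bash
python3 -m inch '[{"hand":0.03,"offset":[0,0.0005,0],"roll":0},{"hand":0.03,"offset":[0,0.0005,0],"roll":0},{"hand":0.03,"offset":[0,0.0,0],"roll":0}]';python3 go.py .6258 -.0095 .0355 -13
```

```text
time: 7.45
position: [0.6254, -0.0102, 0.0352]
eef_rot: [-0.439, 0.439, -0.554, 0.554]
force: [-0.6, -0.1, -0.8]
grip_width: 0.0478
t 7.45 p [ 0.6254 -0.0102  0.0352] jaw -13.2 down [ 0. -0. -1.] q [-0.19  0.83  0.3   1.68 -0.35  0.69  0.06] F [-0.6 -0.1 -0.8] w 0.0478
 roll -0.2 -> est q7 change roll 179.8 -> est q7 change
 offset after (small) roll mm [-0.8 -0.3  0.2]
 offset now mm [-0.8 -0.3  0.2]
```

```bash
python3 -m inch '[{"hand":0.03,"offset":[0,0.0005,0],"roll":0},{"hand":0.03,"offset":[0,0.0,0],"roll":0}]';python3 go.py .6258 -.0095 .0355 -13;python3 -m inch '[{"hand":0.03,"offset":[0,0.0005,0],"roll":0},{"hand":0.03,"offset":[0,0.0,0],"roll":0}]';python3 go.py .6258 -.0095 .0355 -13
```

```text
time: 7.65
position: [0.6255, -0.0102, 0.0351]
eef_rot: [-0.439, 0.439, -0.554, 0.554]
force: [-1.0, 0.5, 2.8]
grip_width: 0.0483
t 7.65 p [ 0.6255 -0.0102  0.0351] jaw -13.2 down [ 0.  0. -1.] q [-0.19  0.83  0.3   1.68 -0.35  0.69  0.06] F [-1.   0.5  2.8] w 0.0483
 roll -0.2 -> est q7 change roll 179.8 -> est q7 change
 offset after (small) roll mm [-0.8 -0.4  0.2]
 offset now mm [-0.8 -0.4  0.2]
time: 7.85
position: [0.6255, -0.0102, 0.0351]
eef_rot: [-0.44, 0.439, -0.554, 0.554]
force: [-2.2, 1.0, 5.6]
grip_width: 0.0478
t 7.85 p [ 0.6255 -0.0102  0.0351] jaw -13.2 down [ 0.  0. -1.] q [-0.19  0.83  0.3   1.68 -0.35  0.69  0.06] F [-2.2  1.   5.6] w 0.0478
 roll -0.2 -> est q7 change roll 179.8 -> est q7 change
 offset after (small) roll mm [-0.8 -0.4  0.1]
 offset now mm [-0.8 -0.4  0.1]
```

Contact at TCP z 0.0351, with a 5.6 N load. I'll release and rise.

```bash
python3 -m inch '[{"hand":0.05,"offset":[0,-0.0005,0],"roll":0},{"hand":0.055,"offset":[0,0,0],"roll":0},{"hand":0.07,"offset":[0,0,0],"roll":0},{"hand":0.093,"offset":[0,0,0],"roll":0},{"hand":0.093,"offset":[0,0,0],"roll":0}]'; python3 -m inch '[{"hand":0.093,"offset":[0,0,0],"roll":0},{"hand":0.093,"offset":[0,0,0],"roll":0}]'; python3 - <<'E'
from wm import *
go(.6258,-.0095,.036,-13)
c=snap('wrist','6')
cup(c,.6255,-.009,.025,.06);disc(c,.6255,-.008,.0525,.012)
E
```

```text
time: 8.35
position: [0.6253, -0.0102, 0.0344]
eef_rot: [0.439, -0.439, 0.554, -0.554]
force: [-0.2, -0.6, 0.6]
grip_width: 0.0747
time: 8.55
position: [0.6254, -0.0102, 0.0346]
eef_rot: [-0.439, 0.439, -0.554, 0.554]
force: [-0.2, 0.4, -0.1]
grip_width: 0.0897
t 8.55 p [ 0.6254 -0.0102  0.0346] jaw -13.2 down [-0. -0. -1.] q [-0.19  0.83  0.3   1.68 -0.35  0.69  0.06] F [-0.2  0.4 -0.1] w 0.0897
 roll -0.2 -> est q7 change roll 179.8 -> est q7 change
 offset after (small) roll mm [-0.8 -1.4  0.3]
 offset now mm [-0.8 -1.4  0.3]
cup 2569 [ 0.6261 -0.0088] z95 0.0668 handle 1678 65.7
disc [ 0.6257 -0.0087] resid 0.0027 table 0.1238 well 0.059
```

View pics/wrist_6.png

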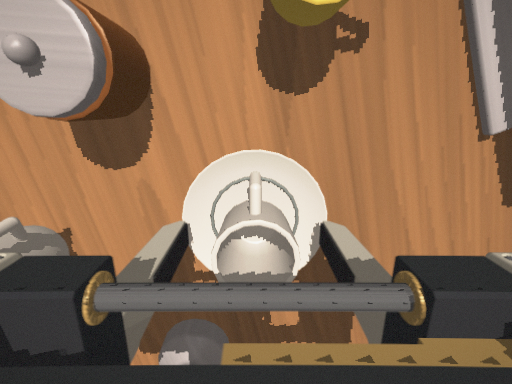

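```bash
python3 -m inch '[{"hand":0.093,"offset":[0,-0.015,0],"roll":0},{"hand":0.093,"offset":[0,-0.03,0],"roll":0},{"hand":0.093,"offset":[0,-0.045,0],"roll":0},{"hand":0.093,"offset":[0,-0.045,0],"roll":0},{"hand":0.093,"offset":[0,-0.02,0],"roll":-8.5}]'; python3 -m inch '[{"hand":0.093,"offset":[0.02,0,0],"roll":-8.5},{"hand":0.093,"offset":[0.02,0,0],"roll":-8.5},{"hand":0.093,"offset":[0.02,0,0],"roll":-8.5},{"hand":0.093,"offset":[0.02,0,-0.01],"roll":-8.5},{"hand":0.093,"offset":[0.02,0,-0.01],"roll":-8.5}]';  python3 -m inch '[{"hand":0.093,"offset":[0,0,-0.02],"roll":-8.5},{"hand":0.093,"offset":[0,0,-0.03],"roll":-8.5},{"hand":0.093,"offset":[0,0,-0.03],"roll":-8.5},{"hand":0.093,"offset":[0,0,0],"roll":0},{"hand":0.093,"offset":[0,0,0],"roll":0}]';python3 - <<'E'
from wm import *
go(.6473,-.232,.17,63.4)
c=snap('wrist','7');cup(c,.6473,-.232,.029,.068);disc(c,.4535,-.225,.0725,.012)
cup(c,.6255,-.009,.025,.06);disc(c,.6255,-.009,.0525,.012)
E
```

```text
time: 9.1
position: [0.6277, -0.0107, 0.1956]
eef_rot: [-0.482, 0.478, -0.517, 0.522]
force: [-0.0, -0.2, 0.6]
grip_width: 0.0931
time: 9.6
position: [0.6279, -0.1152, 0.191]
eef_rot: [-0.636, 0.636, -0.309, 0.309]
force: [-0.2, 0.2, 0.4]
grip_width: 0.0926
time: 10.1
position: [0.5743, -0.1737, 0.1908]
eef_rot: [-0.688, 0.688, -0.164, 0.165]
force: [0.2, -0.1, -0.4]
grip_width: 0.0929
t 10.1 p [ 0.5743 -0.1737  0.1908] jaw 63.1 down [ 0.001 -0.001 -1.   ] q [ 0.25  0.57  0.    1.63 -0.    0.94  1.36] F [ 0.2 -0.1 -0.4] w 0.0929
 roll -0.3 -> est q7 change roll 179.7 -> est q7 change
 offset after (small) roll mm [ 91.4  20.9 -19.4]
 offset now mm [ 91.5  20.9 -19. ]
cup 529 [ 0.6463 -0.2316] z95 0.0682 
disc [ 0.4546 -0.224 ] resid 0.0011 table 0.2384 well 0.0055
cup 582 [ 0.6249 -0.0108] z95 0.0604 handle 79 78.1
disc [ 0.6259 -0.0068] resid 0.0012 table -0.0005 well 0.031
```

View pics/wrist_7.png

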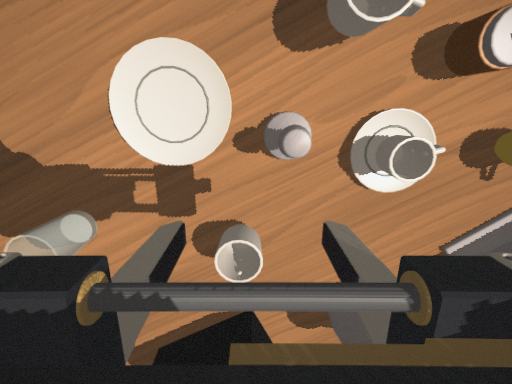

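```bash
python3 -m inch '[{"hand":0.093,"offset":[0.03,0.01,-0.006],"roll":0},{"hand":0.093,"offset":[0.03,0.02,-0.006],"roll":0},{"hand":0.093,"offset":[0.03,0.02,-0.007],"roll":0},{"hand":0.093,"offset":[0,0.02,0],"roll":0},{"hand":0.093,"offset":[0,0,0],"roll":0}]'; python3 -m inch '[{"hand":0.093,"offset":[0,0,0],"roll":0},{"hand":0.093,"offset":[0,0,0],"roll":0}]';python3 - <<'E'
from wm import *
go(.6465,-.2318,.038,63.4)
c=snap('wrist','8');cup(c,.6473,-.232,.029,.068)
s=snap('side','8');cup(s,.6255,-.009,.025,.06);disc(s,.6255,-.009,.0525,.012)
t=snap('top','8');cup(t,.6255,-.009,.025,.06);disc(t,.6275,-.009,.0525,.012)
cv2.imwrite('pics/s8c.png',cv2.resize(s['img'][150:250,180:330],(750,500),interpolation=cv2.INTER_CUBIC))
E
```

```text
time: 10.65
position: [0.6454, -0.2277, 0.1159]
eef_rot: [0.689, -0.688, 0.165, -0.16]
force: [-0.7, 1.4, -0.5]
grip_width: 0.0931
time: 10.85
position: [0.6474, -0.2288, 0.1213]
eef_rot: [0.688, -0.688, 0.162, -0.163]
force: [0.4, 0.8, -0.6]
grip_width: 0.0932
t 10.85 p [ 0.6474 -0.2288  0.1213] jaw 63.4 down [ 0.002 -0.    -1.   ] q [ 0.31  0.78  0.    1.43 -0.    0.94  1.42] F [ 0.4  0.8 -0.6] w 0.0932
 roll 0.0 -> est q7 change roll -180.0 -> est q7 change
 offset after (small) roll mm [ 0.3 83.3 -3.2]
 offset now mm [ 0.3 83.3 -3.2]
cup 970 [ 0.6466 -0.2318] z95 0.0682 handle 61 -26.8
cup 65 [ 0.6241 -0.0097] z95 0.0614 handle 17 78.3
disc [ 0.6243 -0.0096] resid 0.004 table 0.0003 well 0.0263
cup 78 [ 0.6275 -0.0091] z95 0.0629 handle 18 77.8
disc [ 0.6276 -0.0077] resid 0.0006 table 0.0 well 0.0145
```

View pics/s8c.png

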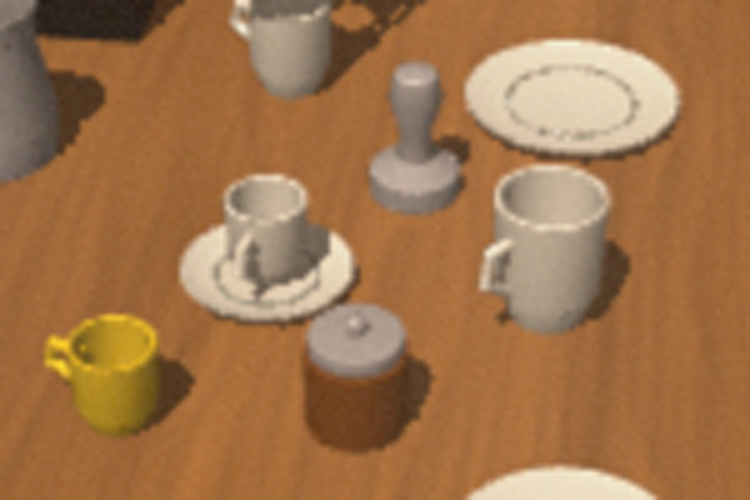

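View pics/wrist_8.png

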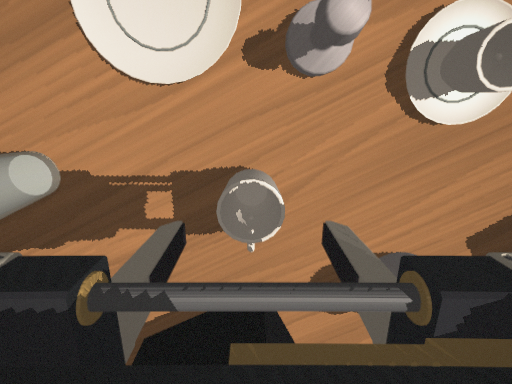

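The small cup stands upright in the middle of its saucer; both fixed views put it within about 1.5 mm. Now down onto the medium cup.

```bash
python3 -m inch '[{"hand":0.093,"offset":[-0.001,0.02,-0.003],"roll":0},{"hand":0.093,"offset":[0,0.025,0],"roll":0},{"hand":0.093,"offset":[0,0.02,0],"roll":0},{"hand":0.093,"offset":[0,0.015,0],"roll":0},{"hand":0.093,"offset":[0,0.003,0],"roll":0}]';  python3 -m inch '[{"hand":0.093,"offset":[0,0,0],"roll":0},{"hand":0.093,"offset":[0,0,0],"roll":0}]'; python3 go.py .6465 -.2318 .038 63.4
```

```text
time: 11.5
position: [0.643, -0.2318, 0.0352]
eef_rot: [0.688, -0.688, 0.164, -0.162]
force: [-0.6, -1.3, -0.1]
grip_width: 0.0928
time: 11.7
position: [0.645, -0.2326, 0.038]
eef_rot: [-0.688, 0.688, -0.162, 0.164]
force: [-0.2, 0.3, 0.5]
grip_width: 0.093
t 11.7 p [ 0.645  -0.2326  0.038 ] jaw 63.3 down [ 0.002 -0.001 -1.   ] q [ 0.31  0.87  0.    1.48 -0.    0.78  1.42] F [-0.2  0.3  0.5] w 0.093
 roll -0.1 -> est q7 change roll 179.9 -> est q7 change
 offset after (small) roll mm [ 1.  -0.   1.4]
 offset now mm [ 1.  -0.   1.4]
```

```bash
python3 -m inch '[{"hand":0.08,"offset":[0.001,0,0.001],"roll":0},{"hand":0.066,"offset":[0,0,0],"roll":0},{"hand":0.062,"offset":[0,0,0],"roll":0},{"hand":0.04,"offset":[0,0,0],"roll":0},{"hand":0.04,"offset":[0,0,0],"roll":0}]' 15;  python3 -m inch '[{"hand":0.04,"offset":[0,0,0],"roll":0},{"hand":0.04,"offset":[0,0,0],"roll":0},{"hand":0.04,"offset":[0,0,0],"roll":0},{"hand":0.04,"offset":[0,0,0],"roll":0}]' 18; python3 go.py .4340 .2125 .17 63
```

```text
time: 12.2
position: [0.6454, -0.2319, 0.0367]
eef_rot: [-0.688, 0.688, -0.163, 0.163]
force: [0.5, 0.4, 0.3]
grip_width: 0.0576
time: 12.6
position: [0.6455, -0.2317, 0.0367]
eef_rot: [0.688, -0.688, 0.163, -0.163]
force: [-0.4, 0.8, 0.7]
grip_width: 0.056
t 12.6 p [ 0.6455 -0.2317  0.0367] jaw 63.3 down [ 0.  0. -1.] q [ 0.31  0.88  0.    1.48 -0.    0.78  1.42] F [-0.4  0.8  0.7] w 0.056
 roll 0.3 -> est q7 change roll -179.7 -> est q7 change
 offset after (small) roll mm [-390.1 -133.3  299.8]
 offset now mm [-388.3 -133.3  302.1]
```

```bash
python3 -m inch '[{"hand":0.04,"offset":[0,-0.01,0],"roll":0},{"hand":0.04,"offset":[0,-0.025,0],"roll":0},{"hand":0.04,"offset":[0,-0.04,0],"roll":0},{"hand":0.04,"offset":[0,-0.04,0],"roll":0},{"hand":0.04,"offset":[-0.015,-0.02,0.012],"roll":0}]'; python3 -m inch '[{"hand":0.04,"offset":[-0.025,0,0.02],"roll":0},{"hand":0.04,"offset":[-0.035,0,0.027],"roll":0},{"hand":0.04,"offset":[-0.037,0,0.029],"roll":0},{"hand":0.04,"offset":[-0.037,0,0.029],"roll":0},{"hand":0.04,"offset":[-0.037,0,0.029],"roll":0}]';  python3 -m inch '[{"hand":0.04,"offset":[-0.037,0,0.029],"roll":0},{"hand":0.04,"offset":[-0.037,0,0.029],"roll":0},{"hand":0.04,"offset":[-0.037,0,0.029],"roll":0},{"hand":0.04,"offset":[-0.03,0,0.023],"roll":0},{"hand":0.04,"offset":[-0.02,0,0.015],"roll":0}]';python3 go.py .4340 .2125 .17 63
```

```text
time: 13.1
position: [0.6389, -0.2188, 0.1761]
eef_rot: [-0.686, 0.689, -0.162, 0.167]
force: [-0.2, -0.2, -1.0]
grip_width: 0.0561
time: 13.6
position: [0.5435, -0.0166, 0.1721]
eef_rot: [-0.688, 0.688, -0.163, 0.163]
force: [0.7, 0.7, -1.2]
grip_width: 0.0556
time: 14.1
position: [0.4549, 0.1692, 0.1721]
eef_rot: [0.689, -0.688, 0.162, -0.161]
force: [-0.2, -0.4, -1.6]
grip_width: 0.0558
t 14.1 p [0.4549 0.1692 0.1721] jaw 63.6 down [-0.001  0.001 -1.   ] q [-0.4   0.44 -0.    1.96 -0.    0.74  0.71] F [-0.2 -0.4 -1.6] w 0.0558
 roll 0.6 -> est q7 change roll -179.4 -> est q7 change
 offset after (small) roll mm [-38.3   2.2  29.1]
 offset now mm [-38.    2.2  29.5]
```

```bash
python3 -m inch '[{"hand":0.04,"offset":[-0.02,0,0.014],"roll":0},{"hand":0.04,"offset":[-0.012,0.02,0.009],"roll":0},{"hand":0.04,"offset":[0,0.03,0],"roll":0},{"hand":0.04,"offset":[0,0.02,0],"roll":0},{"hand":0.04,"offset":[0,0,0],"roll":0}]';  python3 -m inch '[{"hand":0.04,"offset":[0,0,0],"roll":0},{"hand":0.04,"offset":[0,0,0],"roll":0}]';python3 - <<'E'
from wm import *
c=snap('wrist','9');go(.434,.2125,.0427,63.4)
o=ctrl.get_obs()['position']
cup(c,o[0],o[1],.029,o[2]+.03);disc(c,.434,.2125,.0625,.012)
s=snap('side','9');t=snap('top','9')
cup(s,o[0],o[1],.029,o[2]+.03);disc(s,.434,.2125,.0625,.012)
cup(t,o[0],o[1],.029,o[2]+.03)
E
```

```text
time: 14.6
position: [0.4368, 0.2001, 0.0999]
eef_rot: [-0.687, 0.689, -0.164, 0.161]
force: [0.1, -1.2, -2.3]
grip_width: 0.0559
time: 14.8
position: [0.4397, 0.2012, 0.1029]
eef_rot: [0.689, -0.687, 0.163, -0.164]
force: [0.8, -0.3, -2.5]
grip_width: 0.0558
t 14.85 p [0.4396 0.2012 0.1029] jaw 63.3 down [ 0.002  0.001 -1.   ] q [-0.47  0.54 -0.    2.04  0.    0.56  0.63] F [ 0.4 -0.1 -0.5] w 0.0555
 roll -0.1 -> est q7 change roll 179.9 -> est q7 change
 offset after (small) roll mm [-10.2  60.2   7.5]
 offset now mm [-10.2  60.2   7.5]
cup 2743 [0.44   0.2003] z95 0.1394 handle 957 152.1
disc [0.434  0.2144] resid 0.0021 table 0.0004 well 0.1931
cup 101 [0.4408 0.2025] z95 0.1367 handle 93 69.5
disc [0.4321 0.2123] resid 0.0023 table 0.2082 well 0.2961
few 0
```

View pics/wrist_9.png

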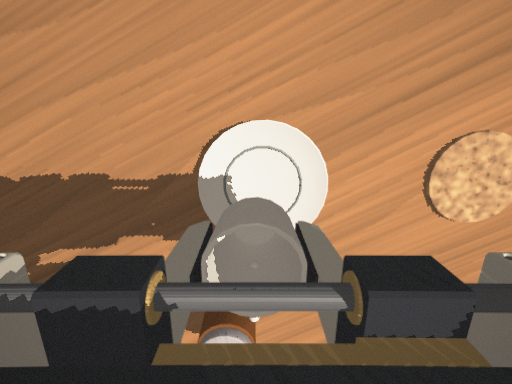

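View pics/side_9.png

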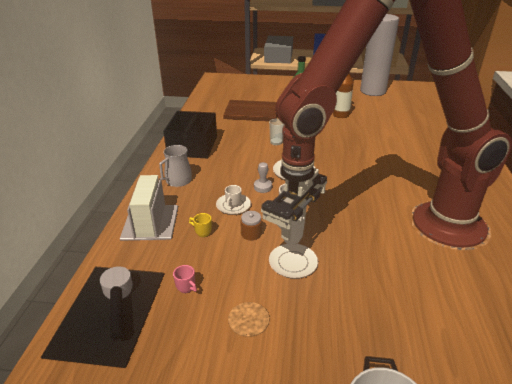

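```bash
python3 -m inch '[{"hand":0.04,"offset":[-0.006,0.01,0.004],"roll":0},{"hand":0.04,"offset":[-0.005,0.02,0.004],"roll":0},{"hand":0.04,"offset":[0,0.015,0],"roll":0},{"hand":0.04,"offset":[0,0.005,0],"roll":0},{"hand":0.04,"offset":[0,0,0],"roll":0}]';  python3 -m inch '[{"hand":0.04,"offset":[0,0,0],"roll":0},{"hand":0.04,"offset":[0,0,0],"roll":0}]';python3 - <<'E'
from wm import *
c=snap('wrist','10');go(.4333,.2133,.0427,63.4)
o=ctrl.get_obs()['position']
cup(c,o[0],o[1],.029,o[2]+.03);disc(c,.434,.2125,.0625,.012)
E
```

```text
time: 15.45
position: [0.4318, 0.2131, 0.0509]
eef_rot: [-0.688, 0.689, -0.163, 0.162]
force: [0.3, 0.0, -1.5]
grip_width: 0.0558
time: 15.65
position: [0.4329, 0.2133, 0.0523]
eef_rot: [0.688, -0.688, 0.163, -0.164]
force: [0.7, 0.5, -1.6]
grip_width: 0.0559
t 15.7 p [0.4329 0.2132 0.0523] jaw 63.3 down [ 0.001  0.001 -1.   ] q [-0.5   0.64 -0.    2.08  0.    0.43  0.6 ] F [ 0.5 -0.2 -2.5] w 0.0562
 roll -0.1 -> est q7 change roll 179.9 -> est q7 change
 offset after (small) roll mm [0.3 9.6 0.2]
 offset now mm [0.3 9.6 0.2]
cup 2767 [0.4334 0.2125] z95 0.0889 handle 964 150.4
disc [0.4366 0.2129] resid 0.0023 table 0.0008 well 0.0512
```

View pics/wrist_10.png

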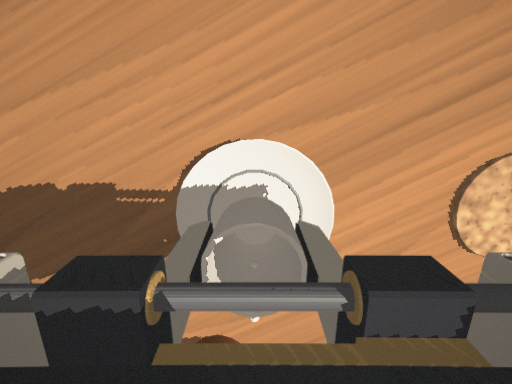

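```bash
python3 -m inch '[{"hand":0.04,"offset":[0,0.003,0],"roll":0},{"hand":0.04,"offset":[0,0.002,0],"roll":0},{"hand":0.04,"offset":[0,0.002,0],"roll":0},{"hand":0.04,"offset":[0,0.001,0],"roll":0},{"hand":0.04,"offset":[0,0,0],"roll":0}]';  python3 -m inch '[{"hand":0.04,"offset":[0,0.0005,0],"roll":0},{"hand":0.04,"offset":[0,0.0005,0],"roll":0},{"hand":0.04,"offset":[0,0,0],"roll":0}]'; python3 -m inch '[{"hand":0.04,"offset":[0,0.0005,0],"roll":0},{"hand":0.04,"offset":[0,0,0],"roll":0}]'
```

```text
time: 16.2
position: [0.4323, 0.213, 0.0434]
eef_rot: [-0.688, 0.688, -0.163, 0.163]
force: [-1.2, -0.2, -2.2]
grip_width: 0.0558
time: 16.5
position: [0.4325, 0.2131, 0.0427]
eef_rot: [0.688, -0.688, 0.163, -0.163]
force: [-0.5, -0.3, -0.5]
grip_width: 0.0559
time: 16.7
position: [0.4325, 0.2131, 0.0426]
eef_rot: [0.688, -0.688, 0.163, -0.163]
force: [-0.2, -0.1, 3.5]
grip_width: 0.0561
```

Contact at z 0.0426 as predicted. I'll release and rise.

```bash
python3 -m inch '[{"hand":0.058,"offset":[0,0,0],"roll":0},{"hand":0.062,"offset":[0,0,0],"roll":0},{"hand":0.075,"offset":[0,0,0],"roll":0},{"hand":0.093,"offset":[0,0,0],"roll":0},{"hand":0.093,"offset":[0,0,0],"roll":0}]'; python3 -m inch '[{"hand":0.093,"offset":[0,0,0],"roll":0},{"hand":0.093,"offset":[0,-0.01,0],"roll":0},{"hand":0.093,"offset":[0,-0.025,0],"roll":0},{"hand":0.093,"offset":[0,-0.04,0],"roll":0},{"hand":0.093,"offset":[0,-0.04,0],"roll":0}]';python3 go.py .458 .0032 .17 -43.8
```

```text
time: 17.2
position: [0.4324, 0.213, 0.0421]
eef_rot: [-0.688, 0.688, -0.163, 0.163]
force: [-0.5, 0.2, 1.0]
grip_width: 0.0814
time: 17.7
position: [0.4319, 0.2128, 0.1588]
eef_rot: [-0.688, 0.688, -0.163, 0.163]
force: [0.2, 0.1, -0.2]
grip_width: 0.0929
t 17.7 p [0.4319 0.2128 0.1588] jaw 63.3 down [-0.001 -0.001 -1.   ] q [-0.5   0.45  0.    1.99 -0.    0.7   0.6 ] F [ 0.2  0.1 -0.2] w 0.0929
 roll 107.1 -> est q7 change roll -72.9 -> est q7 change
 offset after (small) roll mm [-133.3  -11.  -163.9]
 offset now mm [ 117.3  -11.2 -175.6]
```

```bash
python3 -m inch '[{"hand":0.093,"offset":[0.009,0,-0.016],"roll":8.5},{"hand":0.093,"offset":[0.012,0,-0.014],"roll":8.5},{"hand":0.093,"offset":[0.015,0,-0.013],"roll":8.5},{"hand":0.093,"offset":[0.016,0,-0.01],"roll":8.5},{"hand":0.093,"offset":[0.018,0,-0.007],"roll":8.5}]'; python3 -m inch '[{"hand":0.093,"offset":[0.018,0,-0.004],"roll":8.5},{"hand":0.093,"offset":[0.018,0,0],"roll":8.5},{"hand":0.093,"offset":[0.018,0,0.003],"roll":8.5},{"hand":0.093,"offset":[0.018,0,0.005],"roll":8.5},{"hand":0.093,"offset":[0.016,0,0.008],"roll":8.5}]'; python3 -m inch '[{"hand":0.093,"offset":[0,0,0],"roll":8.5},{"hand":0.093,"offset":[0,0,0],"roll":8.5},{"hand":0.093,"offset":[0,0,0],"roll":5},{"hand":0.093,"offset":[0,0,0],"roll":0},{"hand":0.093,"offset":[0,0,0],"roll":0}]';python3 - <<'E'
from wm import *
c=snap('wrist','11');go(.458,.0032,.05,-43.8)
cup(c,.458,.0032,.033,.084)
s=snap('side','11');t=snap('top','11')
cup(s,.434,.2133,.029,.074);disc(s,.434,.2133,.0625,.012)
cup(t,.436,.2133,.029,.074);disc(t,.436,.2133,.0625,.012)
cup(c,.434,.2133,.029,.074);disc(c,.434,.2133,.0625,.012)
E
```

```text
time: 18.2
position: [0.4414, 0.1181, 0.158]
eef_rot: [0.581, -0.581, 0.403, -0.403]
force: [0.4, 0.5, -0.3]
grip_width: 0.0926
time: 18.7
position: [0.4599, 0.0288, 0.1579]
eef_rot: [0.396, -0.395, 0.586, -0.586]
force: [-0.5, 0.5, -0.2]
grip_width: 0.0931
time: 19.2
position: [0.4599, 0.0296, 0.1575]
eef_rot: [0.279, -0.279, 0.65, -0.65]
force: [0.4, -0.1, 0.5]
grip_width: 0.0934
t 19.25 p [0.4599 0.0296 0.1575] jaw -43.6 down [ 0.     0.001 -1.   ] q [-0.49  0.47  0.54  2.05 -0.37  0.71 -0.47] F [-0.3  0.7  0.6] w 0.0929
 roll 0.2 -> est q7 change roll -179.8 -> est q7 change
 offset after (small) roll mm [ 20.4 107.4  16.9]
 offset now mm [ 20.4 107.4  16.8]
cup 921 [0.458  0.0038] z95 0.0843 handle 136 46.5
cup 126 [0.4328 0.2131] z95 0.0756 handle 31 -25.8
disc [0.4327 0.2104] resid 0.0027 table 0.0004 well 0.0329
cup 107 [0.4358 0.212 ] z95 0.0764 handle 20 -26.1
disc [0.437  0.2143] resid 0.0014 table 0.0 well 0.0192
cup 1406 [0.4349 0.2114] z95 0.0745 handle 230 -26.9
disc [0.4341 0.2131] resid 0.0015 table -0.0004 well 0.0431
```

View pics/wrist_11.png

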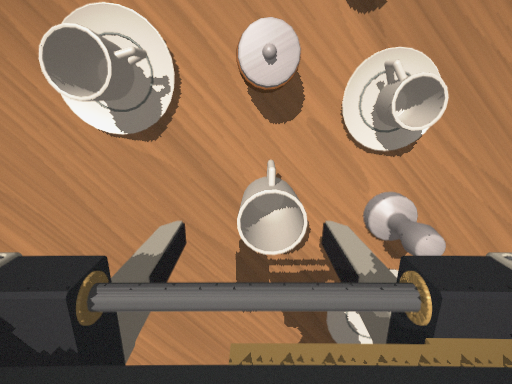

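View pics/side_11.png

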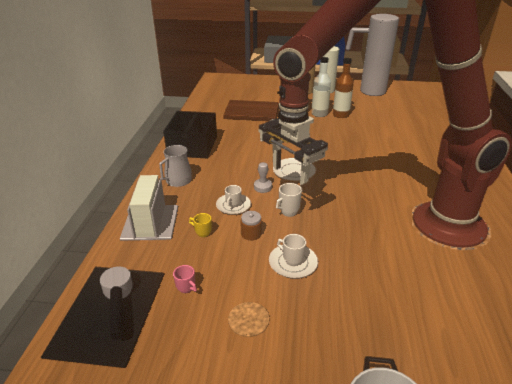

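```bash
python3 -m inch '[{"hand":0.093,"offset":[0.01,0,0.008],"roll":0},{"hand":0.093,"offset":[0.01,0.01,0.008],"roll":0},{"hand":0.093,"offset":[0,0.015,0],"roll":0},{"hand":0.093,"offset":[0,0.015,0],"roll":0},{"hand":0.093,"offset":[0,0,0],"roll":0}]';  python3 -m inch '[{"hand":0.093,"offset":[0,0,0],"roll":0},{"hand":0.093,"offset":[0,0,0],"roll":0}]'; python3 go.py .458 .0038 .05 -43.6
```

```text
time: 19.85
position: [0.4563, 0.0028, 0.116]
eef_rot: [0.277, -0.279, 0.651, -0.65]
force: [-0.2, -0.2, 0.5]
grip_width: 0.0929
time: 20.05
position: [0.4582, 0.0034, 0.1178]
eef_rot: [-0.279, 0.278, -0.65, 0.65]
force: [0.2, 0.2, -0.4]
grip_width: 0.0928
t 20.05 p [0.4582 0.0034 0.1178] jaw -43.7 down [ 0.001 -0.    -1.   ] q [-0.39  0.53  0.49  2.1  -0.43  0.6  -0.36] F [ 0.2  0.2 -0.4] w 0.0928
 roll -0.1 -> est q7 change roll 179.9 -> est q7 change
 offset after (small) roll mm [-0.1 67.8 -0.5]
 offset now mm [-0.1 67.8 -0.5]
```

```bash
python3 -m inch '[{"hand":0.093,"offset":[0,0.02,0],"roll":0},{"hand":0.093,"offset":[0,0.025,0],"roll":0},{"hand":0.093,"offset":[0,0.015,0],"roll":0},{"hand":0.093,"offset":[0,0.007,0],"roll":0},{"hand":0.093,"offset":[0,0,0],"roll":0}]';  python3 -m inch '[{"hand":0.093,"offset":[0,0,0],"roll":0},{"hand":0.08,"offset":[0,0,0],"roll":0},{"hand":0.072,"offset":[0,0,0],"roll":0},{"hand":0.05,"offset":[0,0,0],"roll":0},{"hand":0.05,"offset":[0,0,0],"roll":0}]' 15; python3 -m inch '[{"hand":0.05,"offset":[0,0,0],"roll":0},{"hand":0.05,"offset":[0,0,0],"roll":0},{"hand":0.05,"offset":[0,0,0],"roll":0},{"hand":0.05,"offset":[0,0,0],"roll":0}]' 20; python3 go.py .4540 -.225 .16 -43.6
```

```text
time: 20.55
position: [0.4577, 0.0037, 0.05]
eef_rot: [0.278, -0.278, 0.65, -0.65]
force: [0.1, -0.1, -0.2]
grip_width: 0.0932
time: 21.05
position: [0.4578, 0.0039, 0.0504]
eef_rot: [-0.278, 0.278, -0.65, 0.65]
force: [1.4, 0.2, -0.3]
grip_width: 0.0654
time: 21.45
position: [0.4579, 0.0038, 0.0504]
eef_rot: [-0.278, 0.278, -0.65, 0.65]
force: [0.4, 0.4, 2.7]
grip_width: 0.0639
t 21.45 p [0.4579 0.0038 0.0504] jaw -43.7 down [ 0.001 -0.    -1.   ] q [-0.3   0.65  0.36  2.15 -0.54  0.43 -0.27] F [0.4 0.4 2.7] w 0.0639
 roll -0.1 -> est q7 change roll 179.9 -> est q7 change
 offset after (small) roll mm [ 168.4 -109.7  155. ]
 offset now mm [ 168.2 -109.7  155.2]
```

```bash
python3 -m inch '[{"hand":0.05,"offset":[0,-0.01,0],"roll":0},{"hand":0.05,"offset":[0,-0.025,0],"roll":0},{"hand":0.05,"offset":[0,-0.035,0],"roll":0},{"hand":0.05,"offset":[0,-0.03,0],"roll":0},{"hand":0.05,"offset":[0.01,-0.01,0.009],"roll":0}]'; python3 -m inch '[{"hand":0.05,"offset":[0.02,0,0.018],"roll":0},{"hand":0.05,"offset":[0.03,0,0.028],"roll":0},{"hand":0.05,"offset":[0.033,0,0.03],"roll":0},{"hand":0.05,"offset":[0.03,0,0.028],"roll":0},{"hand":0.05,"offset":[0.025,0,0.023],"roll":0}]';  python3 -m inch '[{"hand":0.05,"offset":[0.013,0.01,0.012],"roll":0},{"hand":0.05,"offset":[0.006,0.02,0.006],"roll":0},{"hand":0.05,"offset":[0,0.015,0],"roll":0},{"hand":0.05,"offset":[0,0,0],"roll":0},{"hand":0.05,"offset":[0,0,0],"roll":0}]'; python3 -m inch '[{"hand":0.05,"offset":[0,0,0],"roll":0}]';python3 - <<'E'
from wm import *
c=snap('wrist','12');go(.4540,-.225,.0564,-43.7)
o=ctrl.get_obs()['position']
cup(c,o[0],o[1],.033,o[2]+.034);disc(c,.454,-.225,.0725,.012)
s=snap('side','12');disc(s,.4525,-.225,.0725,.012);cup(s,o[0],o[1],.033,o[2]+.034)
E
```

```text
time: 21.95
position: [0.4582, -0.0082, 0.1623]
eef_rot: [-0.281, 0.278, -0.649, 0.65]
force: [0.8, 0.5, -2.8]
grip_width: 0.0638
time: 22.45
position: [0.4519, -0.2004, 0.1593]
eef_rot: [0.276, -0.278, 0.651, -0.65]
force: [0.8, -0.2, -3.1]
grip_width: 0.0638
time: 22.95
position: [0.4528, -0.2235, 0.1146]
eef_rot: [0.277, -0.279, 0.651, -0.65]
force: [-1.1, 1.1, -2.0]
grip_width: 0.0637
time: 23.05
position: [0.4538, -0.2235, 0.1156]
eef_rot: [-0.278, 0.278, -0.65, 0.65]
force: [0.5, -0.1, -2.2]
grip_width: 0.0638
t 23.1 p [ 0.4541 -0.2234  0.1158] jaw -43.6 down [ 0.001 -0.001 -1.   ] q [ 0.1   0.59  0.48  1.98 -0.42  0.67  0.08] F [ 0.2 -0.1 -2.4] w 0.0642
 roll 0.1 -> est q7 change roll -179.9 -> est q7 change
 offset after (small) roll mm [ 1.2 59.4  1. ]
 offset now mm [ 1.2 59.4  1. ]
cup 3355 [ 0.4537 -0.2232] z95 0.156 handle 1368 45.2
disc [ 0.453  -0.2254] resid 0.0016 table 0.0003 well 0.2058
disc [ 0.4522 -0.2247] resid 0.0035 table 0.2071 well 0.1287
cup 106 [ 0.4512 -0.2219] z95 0.1569 handle 96 93.4
```

View pics/wrist_12.png

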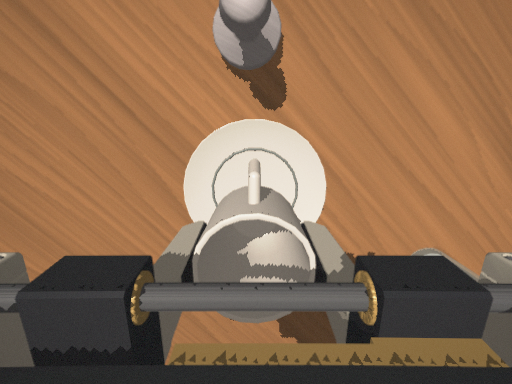

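```bash
python3 -m inch '[{"hand":0.05,"offset":[0.001,0.01,0.001],"roll":0},{"hand":0.05,"offset":[0,0.02,0],"roll":0},{"hand":0.05,"offset":[0,0.015,0],"roll":0},{"hand":0.05,"offset":[0,0.006,0],"roll":0},{"hand":0.05,"offset":[0,0.002,0],"roll":0}]';  python3 -m inch '[{"hand":0.05,"offset":[0,0,0],"roll":0},{"hand":0.05,"offset":[0,0,0],"roll":0}]';python3 - <<'E'
from wm import *
go(.4540,-.225,.0564,-43.7)
E
```

```text
time: 23.65
position: [0.4535, -0.2246, 0.0615]
eef_rot: [0.278, -0.279, 0.65, -0.65]
force: [0.7, -0.6, -2.8]
grip_width: 0.0641
time: 23.85
position: [0.4542, -0.225, 0.0627]
eef_rot: [-0.278, 0.278, -0.65, 0.65]
force: [0.8, 0.7, -3.9]
grip_width: 0.0637
t 23.85 p [ 0.4542 -0.225   0.0627] jaw -43.7 down [ 0.001 -0.001 -1.   ] q [ 0.15  0.67  0.4   2.01 -0.49  0.55  0.14] F [ 0.8  0.7 -3.9] w 0.0637
 roll 0.0 -> est q7 change roll -180.0 -> est q7 change
 offset after (small) roll mm [ 0.1  6.3 -0.2]
 offset now mm [ 0.1  6.3 -0.2]
```

```bash
python3 -m inch '[{"hand":0.05,"offset":[0,0.002,0],"roll":0},{"hand":0.05,"offset":[0,0.002,0],"roll":0},{"hand":0.05,"offset":[0,0.0008,0],"roll":0},{"hand":0.05,"offset":[0,0,0],"roll":0}]';  python3 -m inch '[{"hand":0.05,"offset":[0,0.0005,0],"roll":0},{"hand":0.05,"offset":[0,0.0005,0],"roll":0},{"hand":0.05,"offset":[0,0,0],"roll":0}]'
```

```text
time: 24.25
position: [0.4538, -0.2246, 0.0573]
eef_rot: [0.278, -0.278, 0.65, -0.65]
force: [-0.2, -0.3, -2.4]
grip_width: 0.0638
time: 24.55
position: [0.4539, -0.2247, 0.0565]
eef_rot: [-0.278, 0.278, -0.65, 0.65]
force: [-0.4, -0.4, -1.3]
grip_width: 0.0633
```

```bash
python3 -m inch '[{"hand":0.05,"offset":[0,0.0005,0],"roll":0},{"hand":0.05,"offset":[0,0,0],"roll":0}]'
```

```text
time: 24.75
position: [0.4539, -0.2248, 0.0564]
eef_rot: [-0.278, 0.278, -0.65, 0.65]
force: [-0.4, 0.2, 3.3]
grip_width: 0.0638
```

```bash
python3 -m inch '[{"hand":0.066,"offset":[0,0,0],"roll":0},{"hand":0.07,"offset":[0,0,0],"roll":0},{"hand":0.08,"offset":[0,0,0],"roll":0},{"hand":0.093,"offset":[0,0,0],"roll":0},{"hand":0.093,"offset":[0,0,0],"roll":0}]'; python3 -m inch '[{"hand":0.093,"offset":[0,-0.01,0],"roll":0},{"hand":0.093,"offset":[0,-0.025,0],"roll":0},{"hand":0.093,"offset":[0,-0.04,0],"roll":0},{"hand":0.093,"offset":[0,-0.04,0],"roll":0},{"hand":0.093,"offset":[0,0,0],"roll":0}]';python3 go.py .5316 -.4240 .17 -43.7
```

```text
time: 25.25
position: [0.4538, -0.2247, 0.0558]
eef_rot: [-0.278, 0.278, -0.65, 0.65]
force: [-0.5, -0.7, 0.1]
grip_width: 0.0891
time: 25.75
position: [0.4566, -0.227, 0.1763]
eef_rot: [-0.281, 0.275, -0.647, 0.653]
force: [0.8, -0.7, -0.0]
grip_width: 0.093
t 25.75 p [ 0.4566 -0.227   0.1763] jaw -43.7 down [ 0.01  -0.005 -1.   ] q [ 0.05  0.51  0.55  1.91 -0.36  0.81  0.03] F [ 0.8 -0.7 -0. ] w 0.093
 roll 0.0 -> est q7 change roll -180.0 -> est q7 change
 offset after (small) roll mm [ 90.6   8.1 190.2]
 offset now mm [ 90.7   8.1 190.2]
```

```bash
python3 -m inch '[{"hand":0.093,"offset":[0.015,0,0.032],"roll":0},{"hand":0.093,"offset":[0.017,0,0.037],"roll":0},{"hand":0.093,"offset":[0.018,0,0.038],"roll":0},{"hand":0.093,"offset":[0.018,0,0.038],"roll":0},{"hand":0.093,"offset":[0.015,0,0.03],"roll":0}]'; python3 -m inch '[{"hand":0.093,"offset":[0.007,0,0.014],"roll":0},{"hand":0.093,"offset":[0,0,0],"roll":0},{"hand":0.093,"offset":[0,0,0],"roll":0}]';python3 - <<'E'
from wm import *
c=snap('wrist','13');go(.5316,-.4240,.042,-43.7)
cup(c,.5316,-.424,.029,.085)
cup(c,.454,-.2245,.033,.090);disc(c,.454,-.225,.0725,.012)
s=snap('side','13');disc(s,.4525,-.225,.0725,.012);cup(s,.4525,-.225,.033,.09);cup(s,.53,-.424,.029,.085)
s=snap('top','13');disc(s,.4555,-.225,.0725,.012);cup(s,.4555,-.225,.033,.09)
E
```

```text
time: 26.25
position: [0.5231, -0.4077, 0.1706]
eef_rot: [-0.278, 0.278, -0.65, 0.65]
force: [0.1, 0.3, 0.2]
grip_width: 0.0932
time: 26.55
position: [0.5279, -0.4193, 0.1702]
eef_rot: [0.278, -0.278, 0.651, -0.649]
force: [-0.5, 0.9, 0.5]
grip_width: 0.0929
t 26.6 p [ 0.5282 -0.4187  0.1705] jaw -43.6 down [-0.001  0.002 -1.   ] q [ 0.37  0.75  0.5   1.43 -0.39  1.06  0.19] F [-1.1  1.3  0.8] w 0.0929
 roll 0.1 -> est q7 change roll -179.9 -> est q7 change
 offset after (small) roll mm [  1.7 128.4   6.4]
 offset now mm [  1.7 128.4   6.4]
cup 676 [ 0.5324 -0.4243] z95 0.0854 
cup 1137 [ 0.4539 -0.2265] z95 0.0905 handle 368 45.0
disc [ 0.4536 -0.2238] resid 0.0014 table -0.0004 well 0.0493
disc [ 0.4523 -0.2277] resid 0.0044 table 0.0013 well 0.0376
cup 83 [ 0.4513 -0.2243] z95 0.0915 handle 22 46.0
cup 55 [ 0.5297 -0.4233] z95 0.0869 
disc [ 0.4559 -0.2244] resid 0.0006 table 0.597 well 0.5946
cup 122 [ 0.4548 -0.2257] z95 0.092 handle 24 47.1
```

View pics/wrist_13.png

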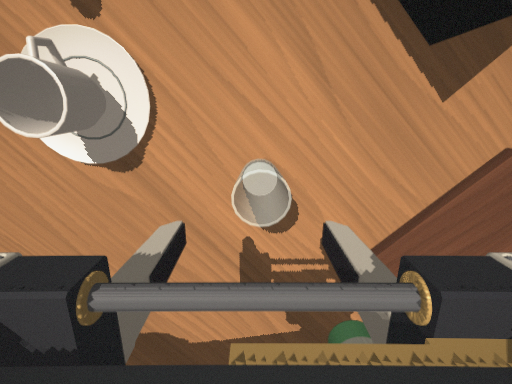

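View pics/side_13.png

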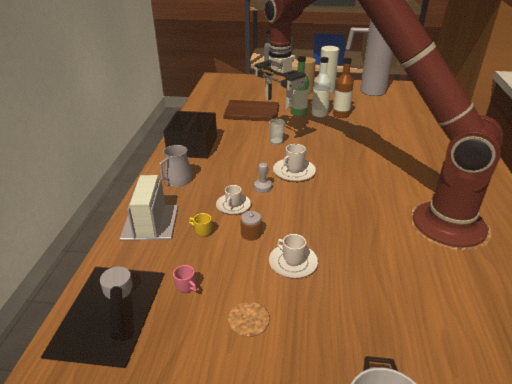

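Large cup is upright and centred within about 2 mm. The tumbler is at (262,195) below the gripper with clear space around it.

```bash
python3 -m inch '[{"hand":0.093,"offset":[0.001,0.01,0.005],"roll":0},{"hand":0.093,"offset":[0,0.025,0],"roll":0},{"hand":0.093,"offset":[0,0.02,0],"roll":0},{"hand":0.093,"offset":[0,0,0],"roll":0},{"hand":0.093,"offset":[0,0,0],"roll":0}]'; python3 go.py .532 -.424 .042 -43.7
```

```text
time: 27.2
position: [0.5314, -0.4241, 0.1157]
eef_rot: [0.278, -0.278, 0.65, -0.65]
force: [-0.6, 0.0, 0.7]
grip_width: 0.0928
t 27.2 p [ 0.5314 -0.4241  0.1157] jaw -43.6 down [-0.001  0.    -1.   ] q [ 0.39  0.82  0.48  1.46 -0.42  0.97  0.22] F [-0.6  0.   0.7] w 0.0928
 roll 0.1 -> est q7 change roll -179.9 -> est q7 change
 offset after (small) roll mm [-0.5 73.7  0.3]
 offset now mm [-0.5 73.7  0.3]
```

```bash
python3 -m inch '[{"hand":0.093,"offset":[0,0.015,0],"roll":0},{"hand":0.093,"offset":[0,0.025,0],"roll":0},{"hand":0.093,"offset":[0,0.02,0],"roll":0},{"hand":0.093,"offset":[0,0.01,0],"roll":0},{"hand":0.093,"offset":[0,0.003,0],"roll":0}]';  python3 -m inch '[{"hand":0.093,"offset":[0,0,0],"roll":0},{"hand":0.08,"offset":[0,0,0],"roll":0},{"hand":0.065,"offset":[0,0,0],"roll":0},{"hand":0.06,"offset":[0,0,0],"roll":0},{"hand":0.04,"offset":[0,0,0],"roll":0}]' 15; python3 -m inch '[{"hand":0.04,"offset":[0,0,0],"roll":0},{"hand":0.04,"offset":[0,0,0],"roll":0},{"hand":0.04,"offset":[0,0,0],"roll":0},{"hand":0.04,"offset":[0,0,0],"roll":0}]' 20; python3 go.py .5228 .4004 .2 -43.7
```

```text
time: 27.7
position: [0.531, -0.4241, 0.0418]
eef_rot: [0.278, -0.278, 0.651, -0.65]
force: [-0.1, 0.5, 0.6]
grip_width: 0.0928
time: 28.2
position: [0.5315, -0.4246, 0.0434]
eef_rot: [-0.278, 0.278, -0.65, 0.65]
force: [-0.0, -0.9, 0.9]
grip_width: 0.0654
time: 28.6
position: [0.5317, -0.4248, 0.0432]
eef_rot: [-0.278, 0.278, -0.65, 0.65]
force: [1.0, -0.6, 0.3]
grip_width: 0.0574
t 28.6 p [ 0.5317 -0.4248  0.0432] jaw -43.7 down [ 0.001 -0.001 -1.   ] q [ 0.41  0.9   0.44  1.51 -0.46  0.84  0.25] F [ 1.  -0.6  0.3] w 0.0574
 roll 0.0 -> est q7 change roll -180.0 -> est q7 change
 offset after (small) roll mm [-590.4 -157.5 -576.3]
 offset now mm [-590.8 -157.5 -575.9]
```

```bash
python3 -m inch '[{"hand":0.04,"offset":[0,0,0],"roll":0},{"hand":0.04,"offset":[0,0,0],"roll":0},{"hand":0.04,"offset":[0,0,0],"roll":0},{"hand":0.04,"offset":[0,0,0],"roll":0}]'; python3 -m inch '[{"hand":0.04,"offset":[0,-0.01,0],"roll":0},{"hand":0.04,"offset":[0,-0.02,0],"roll":0},{"hand":0.04,"offset":[0,-0.03,0],"roll":0}]'; python3 - <<'E'
from wm import *
c=snap('wrist','14')
E
```

```text
time: 29.0
position: [0.5316, -0.4248, 0.0431]
eef_rot: [-0.278, 0.278, -0.65, 0.65]
force: [1.0, -0.4, 1.7]
grip_width: 0.057
time: 29.3
position: [0.5292, -0.4222, 0.1008]
eef_rot: [0.277, -0.279, 0.653, -0.647]
force: [-0.2, -0.1, -1.1]
grip_width: 0.0569
```

View pics/wrist_14.png

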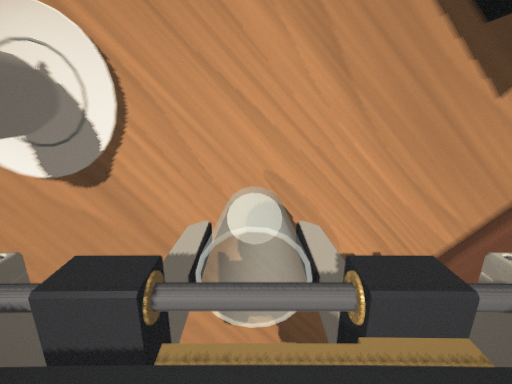

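The tumbler is held upright between the pads at (255,265). I'll carry it over high to the coaster.

```bash
python3 -m inch '[{"hand":0.04,"offset":[0,-0.04,0],"roll":0},{"hand":0.04,"offset":[0,-0.035,0],"roll":0},{"hand":0.04,"offset":[-0.01,-0.02,-0.01],"roll":0},{"hand":0.04,"offset":[-0.02,0,-0.02],"roll":0},{"hand":0.04,"offset":[-0.028,0,-0.027],"roll":0}]'; python3 -m inch '[{"hand":0.04,"offset":[-0.033,0,-0.032],"roll":0},{"hand":0.04,"offset":[-0.033,0,-0.032],"roll":0},{"hand":0.04,"offset":[-0.033,0,-0.032],"roll":0},{"hand":0.04,"offset":[-0.033,0,-0.032],"roll":0},{"hand":0.04,"offset":[-0.033,0,-0.032],"roll":0}]'; python3 -m inch '[{"hand":0.04,"offset":[-0.033,0,-0.032],"roll":0},{"hand":0.04,"offset":[-0.033,0,-0.032],"roll":0},{"hand":0.04,"offset":[-0.033,0,-0.032],"roll":0},{"hand":0.04,"offset":[-0.033,0,-0.032],"roll":0},{"hand":0.04,"offset":[-0.033,0,-0.032],"roll":0}]';python3 go.py .5228 .4004 .2 -43.7
```

```text
time: 29.85
position: [0.5284, -0.3444, 0.1981]
eef_rot: [-0.276, 0.277, -0.65, 0.651]
force: [0.3, 0.2, -2.4]
grip_width: 0.0573
time: 30.35
position: [0.527, -0.1111, 0.1973]
eef_rot: [0.278, -0.279, 0.651, -0.65]
force: [1.0, -0.7, -2.9]
grip_width: 0.0569
time: 30.85
position: [0.5251, 0.1183, 0.1973]
eef_rot: [0.277, -0.279, 0.65, -0.65]
force: [1.3, -0.3, -2.4]
grip_width: 0.0572
t 30.85 p [0.5251 0.1183 0.1973] jaw -43.7 down [-0.002 -0.    -1.   ] q [-0.63  0.53  0.57  1.8  -0.35  0.91 -0.67] F [ 1.3 -0.3 -2.4] w 0.0572
 roll 0.0 -> est q7 change roll -180.0 -> est q7 change
 offset after (small) roll mm [-202.4   -2.8 -196.6]
 offset now mm [-202.5   -2.8 -196.5]
```

```bash
python3 -m inch '[{"hand":0.04,"offset":[-0.033,0,-0.032],"roll":0},{"hand":0.04,"offset":[-0.033,0,-0.032],"roll":0},{"hand":0.04,"offset":[-0.033,0,-0.032],"roll":0},{"hand":0.04,"offset":[-0.03,0,-0.029],"roll":0},{"hand":0.04,"offset":[-0.023,0,-0.022],"roll":0}]'; python3 -m inch '[{"hand":0.04,"offset":[-0.015,0.01,-0.015],"roll":0},{"hand":0.04,"offset":[0,0.03,0],"roll":0},{"hand":0.04,"offset":[0,0.03,0],"roll":0},{"hand":0.04,"offset":[0,0.02,0],"roll":0},{"hand":0.04,"offset":[0,0,0],"roll":0}]'; python3 -m inch '[{"hand":0.04,"offset":[0,0,0],"roll":0},{"hand":0.04,"offset":[0,0,0],"roll":0}]';python3 - <<'E'
from wm import *
c=snap('wrist','15');go(.5228,.4004,.0482,-43.7)
o=ctrl.get_obs()['position']
cup(c,o[0],o[1],.029,o[2]+.042);disc(c,.5228,.4004,.046,.005,False)
s=snap('side','15');disc(s,.5206,.401,.046,.005,False);cup(s,o[0],o[1],.029,o[2]+.042)
E
```

```text
time: 31.35
position: [0.523, 0.3314, 0.1967]
eef_rot: [0.278, -0.28, 0.65, -0.649]
force: [0.0, -0.7, -2.5]
grip_width: 0.057
time: 31.85
position: [0.5215, 0.3466, 0.1034]
eef_rot: [-0.274, 0.281, -0.65, 0.651]
force: [-0.2, -0.1, -2.7]
grip_width: 0.0572
time: 32.05
position: [0.5257, 0.3489, 0.1091]
eef_rot: [-0.279, 0.277, -0.65, 0.65]
force: [0.3, -0.6, -1.9]
grip_width: 0.0572
t 32.1 p [0.5257 0.3491 0.1093] jaw -43.7 down [ 0.002  0.001 -1.   ] q [-0.91  0.76  0.51  1.63 -0.46  0.87 -0.99] F [-0.5 -0.5 -2. ] w 0.0571
 roll 0.0 -> est q7 change roll -180.0 -> est q7 change
 offset after (small) roll mm [-34.9  61.2 -37.6]
 offset now mm [-34.9  61.2 -37.6]
cup 3278 [0.5262 0.3497] z95 0.1575 handle 1469 44.8Traceback (most recent call last):
  File "<stdin>", line 4, in <module>
  File "wm.py", line 19, in disc
    k=max(cv2.findContours(m.astype(np.uint8),cv2.RETR_EXTERNAL,cv2.CHAIN_APPROX_NONE)[0],key=cv2.contourArea).reshape(-1,2).astype(float)
      ~~~^^^^^^^^^^^^^^^^^^^^^^^^^^^^^^^^^^^^^^^^^^^^^^^^^^^^^^^^^^^^^^^^^^^^^^^^^^^^^^^^^^^^^^^^^^^^^^^^^^^^^
ValueError: max() iterable argument is empty
```

View pics/wrist_15.png

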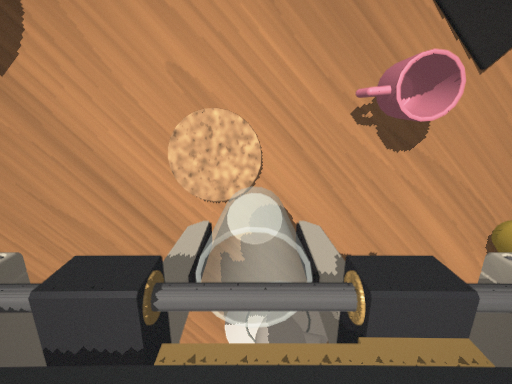

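```bash
sed -i 's/(P\[...,2\]>z0+.0025)/(P[...,2]>.0025-.0002)/' wm.py; python3 - <<'E'
from wm import *
c=snap('wrist','16');disc(c,.5228,.4004,.046,.005,False)
s=snap('side','16');disc(s,.5206,.401,.046,.005,False);o=ctrl.get_obs()['position'];cup(s,o[0],o[1],.029,o[2]+.042)
t=load('top0.npz')
for k in (c,s,t):
    P=cloud(k);m=(np.hypot(P[...,0]-.5228,P[...,1]-.4004)<.052)&(P[...,2]>.0025)&(P[...,2]<.012)
    print(np.round(P[m].mean(0),4),m.sum())
go(.5228,.4004,.0482,-43.7)
E
```

```text
disc [0.5232 0.4014] resid 0.0011 table 0.1111 well 0.2052
disc [0.5209 0.4011] resid 0.0011 table 0.2232 well 0.3949
cup 130 [0.5239 0.3495] z95 0.1575 handle 134 121.4
[0.5244 0.4031 0.0045] 6722
[0.5207 0.4025 0.0051] 1075
[0.5236 0.4003 0.0052] 766
t 32.2 p [0.5253 0.3493 0.1092] jaw -43.7 down [ 0.002  0.001 -1.   ] q [-0.91  0.76  0.51  1.63 -0.46  0.87 -0.99] F [-0.1  0.5 -2.4] w 0.0575
 roll 0.0 -> est q7 change roll -180.0 -> est q7 change
 offset after (small) roll mm [-35.   61.  -37.1]
 offset now mm [-35.   61.  -37.1]
```

```bash
python3 -m inch '[{"hand":0.04,"offset":[-0.012,0,-0.013],"roll":0},{"hand":0.04,"offset":[-0.015,0.01,-0.016],"roll":0},{"hand":0.04,"offset":[-0.008,0.015,-0.008],"roll":0},{"hand":0.04,"offset":[0,0.015,0],"roll":0},{"hand":0.04,"offset":[0,0.008,0],"roll":0}]'; python3 -m inch '[{"hand":0.04,"offset":[0,0,0],"roll":0},{"hand":0.04,"offset":[0,0,0],"roll":0},{"hand":0.04,"offset":[0,0,0],"roll":0}]';python3 - <<'E'
from wm import *
c=snap('wrist','17');go(.5225,.4005,.0482,-43.7)
o=ctrl.get_obs()['position']
cup(c,o[0],o[1],.029,o[2]+.042);disc(c,.5228,.4004,.046,.005,False)
s=snap('side','17');disc(s,.5206,.401,.046,.005,False);cup(s,o[0],o[1],.029,o[2]+.042)
E
```

```text
time: 32.7
position: [0.52, 0.3996, 0.0564]
eef_rot: [-0.277, 0.281, -0.649, 0.65]
force: [0.3, -0.0, -1.8]
grip_width: 0.0573
time: 33.0
position: [0.523, 0.3993, 0.0606]
eef_rot: [-0.278, 0.277, -0.65, 0.65]
force: [0.1, 0.5, -1.9]
grip_width: 0.0574
t 33.05 p [0.5229 0.3996 0.0607] jaw -43.7 down [ 0.001  0.001 -1.   ] q [-0.95  0.86  0.48  1.57 -0.49  0.83 -1.04] F [-0.   0.1 -1.5] w 0.0573
 roll -0.0 -> est q7 change roll 180.0 -> est q7 change
 offset after (small) roll mm [-0.4 12.5 -0.9]
 offset now mm [-0.4 12.5 -0.9]
cup 3267 [0.5235 0.4002] z95 0.1088 handle 1460 44.5
disc [0.5223 0.4008] resid 0.0012 table 0.1556 well 0.0249
disc [0.5209 0.4007] resid 0.0016 table 0.1742 well 0.4171
cup 109 [0.5213 0.3996] z95 0.1078 handle 110 116.0
```

View pics/wrist_17.png

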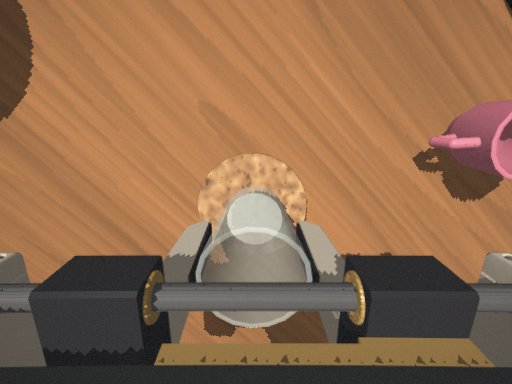

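```bash
python3 -m inch '[{"hand":0.04,"offset":[0,0.004,-0.001],"roll":0},{"hand":0.04,"offset":[0,0.004,0],"roll":0},{"hand":0.04,"offset":[0,0.002,0],"roll":0},{"hand":0.04,"offset":[0,0.001,0],"roll":0},{"hand":0.04,"offset":[0,0,0],"roll":0}]'; python3 -m inch '[{"hand":0.04,"offset":[0,0,0],"roll":0},{"hand":0.04,"offset":[0,0,0],"roll":0}]'; python3 go.py .5225 .4005 .0482 -43.7
```

```text
time: 33.6
position: [0.5211, 0.4006, 0.0485]
eef_rot: [-0.278, 0.278, -0.65, 0.65]
force: [0.6, -0.4, -1.8]
grip_width: 0.0573
time: 33.8
position: [0.5214, 0.4008, 0.049]
eef_rot: [-0.278, 0.278, -0.65, 0.65]
force: [0.7, -0.1, -2.2]
grip_width: 0.0573
t 33.8 p [0.5214 0.4008 0.049 ] jaw -43.7 down [ 0.  0. -1.] q [-0.95  0.87  0.47  1.58 -0.5   0.81 -1.03] F [ 0.7 -0.1 -2.2] w 0.0573
 roll 0.0 -> est q7 change roll -180.0 -> est q7 change
 offset after (small) roll mm [-0.6  0.8  1. ]
 offset now mm [-0.6  0.8  1. ]
```

```bash
python3 -m inch '[{"hand":0.04,"offset":[0,0.0005,0.001],"roll":0},{"hand":0.04,"offset":[0,0,0],"roll":0}]'; python3 -m inch '[{"hand":0.04,"offset":[0,0.0005,0],"roll":0},{"hand":0.04,"offset":[0,0,0],"roll":0}]'
```

```text
time: 34.0
position: [0.5222, 0.3998, 0.0483]
eef_rot: [-0.278, 0.278, -0.65, 0.65]
force: [0.1, 0.2, -2.5]
grip_width: 0.0569
time: 34.2
position: [0.5223, 0.4, 0.0482]
eef_rot: [-0.278, 0.278, -0.65, 0.65]
force: [0.1, -0.6, -0.6]
grip_width: 0.057
```

```bash
python3 -m inch '[{"hand":0.04,"offset":[0,0.0005,0],"roll":0},{"hand":0.04,"offset":[0,0,0],"roll":0}]'
```

```text
time: 34.4
position: [0.5224, 0.4001, 0.0481]
eef_rot: [0.279, -0.278, 0.65, -0.65]
force: [-0.8, -0.6, 2.7]
grip_width: 0.0571
```

Contact. I'll release and rise.

```bash
python3 -m inch '[{"hand":0.059,"offset":[0,0,0],"roll":0},{"hand":0.063,"offset":[0,0,0],"roll":0},{"hand":0.075,"offset":[0,0,0],"roll":0},{"hand":0.093,"offset":[0,0,0],"roll":0},{"hand":0.093,"offset":[0,0,0],"roll":0}]'; python3 -m inch '[{"hand":0.093,"offset":[0,0,0],"roll":0},{"hand":0.093,"offset":[0,-0.01,0],"roll":0},{"hand":0.093,"offset":[0,-0.025,0],"roll":0},{"hand":0.093,"offset":[0,-0.04,0],"roll":0},{"hand":0.093,"offset":[0,-0.04,0],"roll":0}]';python3 -m inch '[{"hand":0.093,"offset":[0,-0.04,0],"roll":0},{"hand":0.093,"offset":[-0.03,0,-0.03],"roll":0},{"hand":0.093,"offset":[-0.03,0,-0.03],"roll":0},{"hand":0.093,"offset":[-0.03,0,-0.03],"roll":0},{"hand":0.093,"offset":[-0.03,0,-0.03],"roll":0}]'; python3 -m inch '[{"hand":0.093,"offset":[-0.03,0,-0.03],"roll":0},{"hand":0.093,"offset":[0,0,0],"roll":0},{"hand":0.093,"offset":[0,0,0],"roll":0}]'; python3 - <<'E'
from wm import *
go(.5,.4,.2)
s=snap('side','18');t=snap('top','18')
for k,dx in((s,-.002),(t,.002)):
    for x,y,R,z,x2,y2,R2 in[(.6258,-.0085,.025,.06,.6255,-.0085,.0525),(.434,.213,.029,.074,.434,.213,.0625),(.454,-.225,.033,.09,.4537,-.225,.0725)]:
        cup(k,x+dx,y,R,z);disc(k,x2+dx,y2,R2,.012)
    cup(k,.5228+dx,.4005,.029,.09)
    for x,y,z in((.557,.113,.06),(.549,-.115,.08)):
        q=cloud(k).reshape(-1,3);q=q[(np.hypot(q[:,0]-x,q[:,1]-y)<.04)&(q[:,2]>z)];print('by',np.round(q.mean(0),4))
        q=cloud(load(('side0' if k is s else 'top0')+'.npz')).reshape(-1,3);q=q[(np.hypot(q[:,0]-x,q[:,1]-y)<.04)&(q[:,2]>z)];print('was',np.round(q.mean(0),4))
E
```

```text
time: 34.9
position: [0.5218, 0.4001, 0.0471]
eef_rot: [0.278, -0.278, 0.65, -0.65]
force: [-1.3, -0.4, -0.5]
grip_width: 0.0826
time: 35.4
position: [0.5218, 0.3998, 0.1639]
eef_rot: [-0.278, 0.278, -0.65, 0.65]
force: [0.1, 0.4, -0.6]
grip_width: 0.0931
time: 35.9
position: [0.5177, 0.5714, 0.2037]
eef_rot: [0.279, -0.278, 0.65, -0.65]
force: [-0.5, 0.2, -0.6]
grip_width: 0.093
time: 36.2
position: [0.5165, 0.6126, 0.2017]
eef_rot: [-0.279, 0.279, -0.649, 0.65]
force: [1.0, -0.5, 0.1]
grip_width: 0.0929
t 36.2 p [0.5165 0.6126 0.2017] jaw -43.6 down [ 0.    -0.001 -1.   ] q [-1.08  0.96  0.55  0.88 -0.45  1.4  -1.42] F [ 1.  -0.5  0.1] w 0.0929
 offset now mm [165.4   2.  134.6]
few 0
  return _methods._mean(a, axis=axis, dtype=dtype,
  ret = ret.dtype.type(ret / rcount)
Traceback (most recent call last):
  File "wm.py", line 19, in disc
    k=max(cv2.findContours(m.astype(np.uint8),cv2.RETR_EXTERNAL,cv2.CHAIN_APPROX_NONE)[0],key=cv2.contourArea).reshape(-1,2).astype(float)
      ~~~^^^^^^^^^^^^^^^^^^^^^^^^^^^^^^^^^^^^^^^^^^^^^^^^^^^^^^^^^^^^^^^^^^^^^^^^^^^^^^^^^^^^^^^^^^^^^^^^^^^^^
ValueError: max() iterable argument is empty
```

View pics/side_18.png

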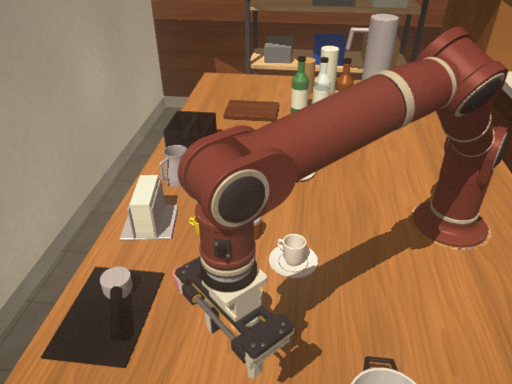

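View pics/top_18.png

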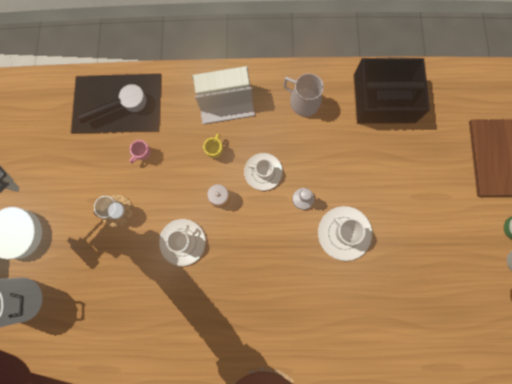

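Top view is clear of the arm: cups sit on saucers at (264,170), (180,242) and (350,232), and the tumbler's foot is at (116,210) on the coaster. Side view is blocked by the arm; measure in the top.

```bash
python3 - <<'E'
from wm import *
t=snap('top','19');t0=load('top0.npz')
for x,y,R,z,x2,y2,R2 in[(.6278,-.0085,.025,.06,.6275,-.0085,.0525),(.436,.213,.029,.074,.436,.213,.0625),(.456,-.225,.033,.09,.4557,-.225,.0725)]:
    cup(t,x,y,R,z);disc(t,x2,y2,R2,.012);disc(t0,x2,y2,R2,.012)
cup(t,.5245,.4005,.029,.09)
for x,y,z in((.557,.113,.06),(.549,-.115,.08)):
    for k in(t,t0):
        q=cloud(k).reshape(-1,3);q=q[(np.hypot(q[:,0]-x,q[:,1]-y)<.04)&(q[:,2]>z)];print('by',np.round(q.mean(0),4))
im=t['img'][130:270,85:395];cv2.imwrite('pics/t19.png',cv2.resize(im,(775,350),interpolation=cv2.INTER_CUBIC))
E
```

```text
cup 79 [ 0.6274 -0.0093] z95 0.063 handle 18 77.9
disc [ 0.6276 -0.0076] resid 0.0006 table -0.0001 well 0.0137
disc [ 0.6274 -0.0081] resid 0.0005 table 0.0 well 0.0058
cup 106 [0.4357 0.2118] z95 0.0769 handle 20 -25.9
disc [0.4365 0.2125] resid 0.0009 table -0.0003 well 0.0196
disc [0.4361 0.2123] resid 0.0006 table -0.0002 well 0.006
cup 126 [ 0.4548 -0.2256] z95 0.0921 handle 24 47.0
disc [ 0.4559 -0.2243] resid 0.0006 table -0.0003 well 0.0152
disc [ 0.4558 -0.225 ] resid 0.0005 table -0.0003 well 0.0058
cup 105 [0.5235 0.399 ] z95 0.0929 
by [0.5571 0.1124 0.063 ]
by [0.5569 0.1125 0.0628]
by [ 0.5494 -0.1143  0.0887]
by [ 0.5496 -0.1143  0.0883]
```

View pics/t19.png

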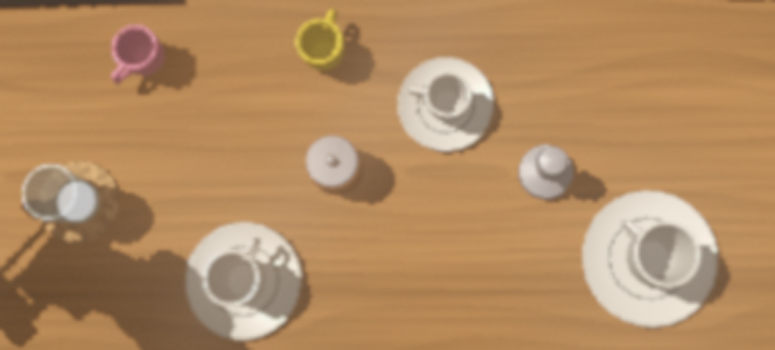

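All are centred within about 2 mm, and the bystanders and saucers haven't moved. Handing in.

```bash
python3 -c "
from rig import ctrl
print(ctrl.hand_in(), ctrl.get_obs()['time'])"
```

```text
the job is handed in; nothing more can be done
the job is handed in; nothing more can be done
```

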